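# Weigh out polishing balls with a scoop

## Robot

A 6-joint arm with a two-finger parallel gripper is mounted at the origin on the work surface. World frame = base frame: x ahead of the robot, y to its left, z up, the work surface at z = 0. Lengths are in m, angles in degrees, forces in N, time in s.
With the tool pointing down it reaches from about 0.3 to 0.95 m from the base axis. Payload 3.1 kg.
Tool frame: the origin (TCP) lies between the finger pads; the fingertips stand 17 mm ahead of it and the grasp point (between the pads) lies 2 mm behind it; z points along the fingers, y is the line along which they close (so a half turn about z gives the same grasp; the last joint's range is limited). The gripper opens to 85 mm and grips with 20 to 120 N. Pads are 22 mm wide; open, the fingers measure 114 mm over their backs; the gripper's body (76 mm by 85 mm) begins 54 mm behind the grasp point. The pads swing forward as they close: fully open they stand 13 mm farther back than shut.
Start: joints at [67.855, 17.653, 93.61, -0, 68.738, -3.994], TCP at [0.195, 0.594, 0.248] pointing down, gripper open.
Joint ranges: [-175.34, 175.34], [-45.06, 112.39], [2.9, 150.54], [-68.45, 248.45], [3.09, 151.38], [-168.51, 168.51]. Speed limits (degrees/s): [159.86, 159.86, 180, 180, 180, 180].

## Interface

Orientations are given as [roll, pitch, yaw] about the fixed x, y, z axes, in that order (R = Rz(yaw) Ry(pitch) Rx(roll)).
In Python, from rig import arm gives the robot as it stands.
- The arm moves only by the tool send_rows, never from a script. Its argument "steps" is a list of rows, each a list of 7 numbers: the shift along the tool's x, y, z normalised to -1 to 1, where 1 is 0.2 m, then the turn, a rotation vector about the tool's x, y, z normalised to -1 to 1, where 1 is 1.5 rad, then the closure, from 0 (fully open) to 1 (shut). A call has 1 to 12 rows; each row shifts and turns the commanded pose from where the row before left it, along the tool's axes as they then stand; what a row does not reach is not made up. A row lasts 1/8 s, in which the tool goes at most 62.5 mm and 10.7 degrees, less where a joint would pass 70% of its speed; a pose out of reach is approached as far as the arm can. A call with a number of a shift or a turn outside -1 to 1 is refused whole. A call with a gripper value outside its range is refused whole. The fingers move at their own pace and stop on an object; the grip force is fixed at half the most. Time passes only in rows, so rows that do not move let the fingers close. It gives the time, the measured TCP pose, the force, the opening and the grip force at its end, in the units of the state.
- arm.get_state(): the state, without advancing time (a new reading comes with each control period).
- arm.read_camera(name): name is "scene" or "top"; returns the picture (420x560x3 uint8, red, green, blue); there is no depth.
- arm.camera_info(name): a dict with "vfov" (degrees; the focal length in pixels is half the picture's height over the tangent of half this angle, whatever the lens; pixels are square), "cx", "cy" (the principal point, pixels), "k1" (the pictures are not rectified: a ray, as slopes to the right and down, at radius r is drawn at 1 + k1 r^2 times it, then the intrinsics apply), "extrinsics" (4x4, takes a point from camera to world coordinates). Camera axes: x right, y down, z forward; pixel columns grow to the right and rows downward; lengths in m; the calibration is good to about 2 mm. A picture is of the moment at which its call begins. camera_info takes no time and is no camera call.
- arm.finish_job(): hands the job in; it is judged then, once.
The state is a dict: "time_s": time; "joint_positions": joint angles; "joint_vel": joint speeds; "joint_efforts": joint torques, N m; "ee_pos": TCP position; "tcp_rot": TCP orientation; "wrist_force": force on the tool from outside, world axes, zero at the start; "wrist_torque": the same for the moment, N m; "finger_gap": finger opening in m; "grip_force": force on a finger pad.
Only numpy, scipy, OpenCV 4.12 (cv2) and the standard library are available. Lean on these libraries where they do the work, as an engineer would, in place of code of your own. Each camera call takes 0.05 s, during which the arm holds its last target. There are 200 camera calls.

## Task

Take the steel scoop from its sloped rest and, using the scoop and never touching the balls with the gripper's fingers, scoop at least four of the six polishing balls out of the bin and tip them into the weighing bowl on the balance; any ball you do not move must stay in the bin, so lose none. Do not lean on the balance with scoop or gripper. Then put the empty scoop back on its rest as you found it, lying flat on the sloped plate with its mouth down the slope at the stop, and leave the other things on the bench where they stand.

Things in the scene. Friction and masses are not known exactly. Their poses are not given: they have to be found in the camera images.
- scoop: Loose steel scoop, 120 g, open front and top. Origin under the middle of its floor; x out of the mouth, z up. Floor 84 x 84 x 2 mm, side walls 34 mm high from x -42 to 24, back wall 40 mm high at x -42, no front wall. Black bar handle 18 mm wide (y), 14 thick, rises backwards at 15 degrees from (x -40, z 34) to (-133, 59). Starts on the rest, pitched 20 degrees mouth down.
- scoop_grip (a point): Middle of the scoop's handle, at (-88, 0, +47 mm) in the scoop's frame: a place to grip, pads on the two sides 18 mm apart.
- scoop_lip (a point): Middle of the lower edge of the scoop's mouth, at (+42, 0, 0 mm) in the scoop's frame.
- scoop_mid (a point): Middle of the space inside the scoop, at (0, 0, +15 mm) in its frame.
- rest: Fixed scoop rest: 120 x 100 x 12 mm foot, post, and a plate 92 mm long (x), 50 wide, falling 20 degrees towards its +x, with a 14 mm high stop across the low end, 46 mm from the plate's middle. Origin on the bench under that middle. The scoop lies with its floor's middle on the plate's middle, mouth at the stop, handle out towards the rest's -x.
- rest_top (a point): Middle of the top face of the rest's sloped plate, 82 mm above the bench.
- bin: Fixed open grey bin. Origin on the bench under the middle of its 200 mm floor (x -100 to 100). Inside 98 mm wide (y). Near wall at x -100, 48 mm high; floor ramps down at 8 degrees from height 19 there to 4 mm at x 10, then level at 4 mm to x 100; far end wall leans out at 45 degrees from x 100 to x 156, height 60. Side walls 66 mm high. The balls lie on the level part.
- balance: Fixed bench balance (it stands differently each time): white case 170 (x) x 160 (y) x 42 mm with a pan and on it a fixed steel weighing bowl, its axis 12 mm towards +x of the origin. Origin: on the bench under the case's middle.
- bowl_rim (a point): Centre of the weighing bowl's mouth, 106 mm above the bench. The rim is 140 mm across outside, 134 mm inside; the bowl tapers to 84 mm inside at the floor.
- bowl_mid (a point): Middle of the space inside the weighing bowl, on its axis, 79 mm above the bench, 27 mm above the bowl's inner floor.
- ball0: White ceramic polishing ball, 24 mm diameter, 28 g. Origin: its centre. Starts in the bin.
- ball1: White ceramic polishing ball, 24 mm diameter, 28 g. Origin: its centre. Starts in the bin.
- ball2: White ceramic polishing ball, 24 mm diameter, 28 g. Origin: its centre. Starts in the bin.
- ball3: White ceramic polishing ball, 24 mm diameter, 28 g. Origin: its centre. Starts in the bin.
- ball4: White ceramic polishing ball, 24 mm diameter, 28 g. Origin: its centre. Starts in the bin.
- ball5: White ceramic polishing ball, 24 mm diameter, 28 g. Origin: its centre. Starts in the bin.
- jar: Bystander: closed jar, 60 mm diameter, 75 mm high. Origin under its middle.
- model: Bystander: plaster dental model, 70 x 60 x 29 mm. Origin under its middle.

How it is judged:
By the outcome, as a careful person would: the job done as asked, in the order asked, and still so for the second after the job is handed in, with the robot touching nothing.
It also fails if it takes over 64 s, if anything falls off the work surface, if the arm or the gripper's body presses on something with over 40 N, if the wrist force passes 120 N, or if a joint passes its speed limit or range.

## Working session

There is one attempt and no reset: what is moved stays moved. The work goes in short steps, Python scripts to look and compute and a tool call to move; the robot and the scene stay as the last step left them, time stands still between calls to the robot, and variables do not carry over. Pictures are saved under pics/ and viewed, at most 10 in all, crops included, and the job is handed in when it is done.

Besides the shell and the picture viewer there is one more tool, called after "Request:" by a JSON object that holds its "fn" and its "kwargs", one argument or row to a line. send_rows: Moves the arm, as the interface text tells. Scaled input: -1 to 1 covers 0.2 m each way for a shift and 1.5 rad each way for a turn. Its arguments: {"type":"object","properties":{"steps":{"type":"array","items":{"type":"array","items":{"type":"number","minimum":-1,"maximum":1}}}},"required":["steps"]}

```bash
ls; mkdir -p pics
python3 - <<'E'
from rig import arm
import cv2,numpy as np
for n in("scene","top"):
    cv2.imwrite(f"pics/{n}0.png",cv2.cvtColor(arm.read_camera(n),cv2.COLOR_RGB2BGR)); i=arm.camera_info(n); print({k:(np.round(v,4).tolist() if k=='extrinsics' else v) for k,v in i.items()})
print(arm.get_state())
E
```

```text
pics
{'vfov': 43.44647868427065, 'cx': 274.2890430403803, 'cy': 203.1665400399297, 'k1': 0.023301852892341584, 'extrinsics': [[0.1048, 0.5474, -0.8303, 1.7468], [0.9945, -0.0594, 0.0864, -0.1105], [-0.002, -0.8348, -0.5506, 0.8967], [0.0, 0.0, 0.0, 1.0]]}
{'vfov': 52.04673371693706, 'cx': 275.73026984822025, 'cy': 207.8910241468289, 'k1': -0.09308228722082457, 'extrinsics': [[0.0142, -0.9994, 0.0305, 0.5113], [-0.9999, -0.0141, 0.0039, -0.0134], [-0.0035, -0.0306, -0.9995, 1.1121], [0.0, 0.0, 0.0, 1.0]]}
{'time_s': 0.1, 'joint_positions': array([ 6.78552940e+01,  1.76992540e+01,  9.36817156e+01, -2.02723200e-03,
        6.87384738e+01, -3.99248217e+00]), 'joint_vel': array([-0.00983377, -0.0380874 , -0.19282386, -0.07231186,  0.00386204,
        0.00437684]), 'joint_efforts': array([-1.50299829e-04, -4.16405869e+01, -2.77643216e+01, -1.42471672e-04,
        4.05272571e-03, -2.17188358e-05]), 'ee_pos': array([0.19447028, 0.59322713, 0.24716899]), 'tcp_rot': array([-1.79880715e+02, -6.43318176e-03,  1.61848507e+02]), 'wrist_force': array([-0.09956799, -0.62371716, -1.32498864]), 'wrist_torque': array([-0.00101751, -0.04705492, -0.01434736]), 'grip_force': 0.0, 'finger_gap': 0.08538527107703403}
```

View pics/scene0.png

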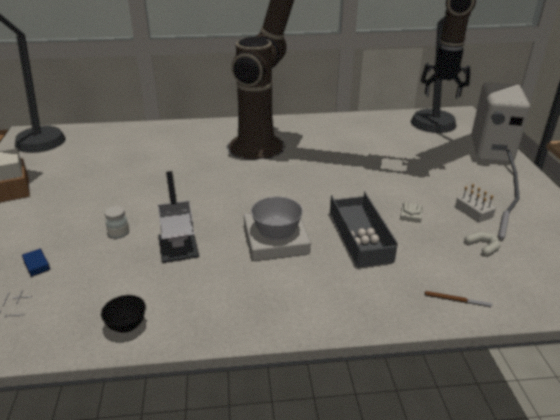

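View pics/top0.png

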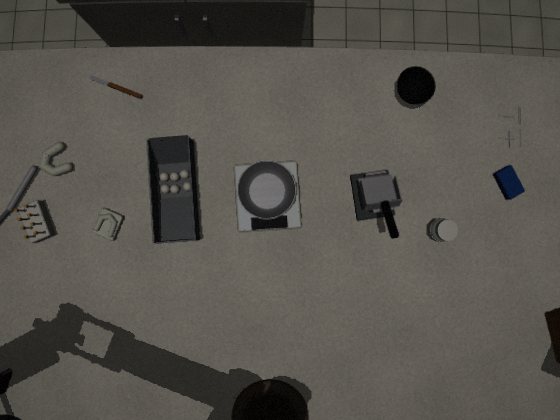

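The scene shot shows the scoop at about (177,220) with its handle up at (171,180), the balance at (277,225) and the bin at (362,230) with balls at (367,236). In the top view the scoop is at (380,190) with its handle to (394,235), the bowl is at (267,190), the bin at (175,190) and the balls around (174,183). I'll zoom in on both for features.

```bash
cat > h.py <<'E'
import cv2,numpy as np
from scipy.spatial.transform import Rotation as R
from rig import arm
class Cam:
    def __init__(s,n):
        i=arm.camera_info(n); s.n=n; s.E=np.array(i['extrinsics']); f=210/np.tan(np.radians(i['vfov']/2))
        s.K=np.array([[f,0,i['cx']],[0,f,i['cy']],[0,0,1]]); s.d=np.array([i['k1'],0,0,0,0.])
    def proj(s,P):
        Ei=np.linalg.inv(s.E); return cv2.projectPoints(np.atleast_2d(P).astype(float),cv2.Rodrigues(Ei[:3,:3])[0],Ei[:3,3],s.K,s.d)[0][:,0]
    def ray(s,px):
        u=cv2.undistortPoints(np.array(px,float).reshape(-1,1,2),s.K,s.d)[:,0]
        return s.E[:3,3],np.c_[u,np.ones(len(u))]@s.E[:3,:3].T
    def on(s,px,z):
        o,d=s.ray(px); z=np.broadcast_to(z,len(d)); return o+d*((z-o[2])/d[:,2])[:,None]
    def img(s): return cv2.cvtColor(arm.read_camera(s.n),cv2.COLOR_RGB2BGR)
def tri(a,pa,b,pb):
    out=[]
    for p,q in zip(np.reshape(pa,(-1,2)),np.reshape(pb,(-1,2))):
        o,d=a.ray(p); o2,d2=b.ray(q); d=d[0];d2=d2[0]
        t=np.linalg.lstsq(np.c_[d,-d2],o2-o,rcond=None)[0]; A=o+d*t[0];B=o2+d2*t[1]; out.append(np.r_[(A+B)/2,np.linalg.norm(A-B)])
    return np.array(out)
def crop(im,x,y,w,h,k,name,g=1.8):
    c=cv2.resize(im[y:y+h,x:x+w],None,fx=k,fy=k,interpolation=cv2.INTER_CUBIC)
    c=np.clip(c.astype(float)*g,0,255).astype(np.uint8)
    for i in range((x+9)//10*10,x+w,10):
        cv2.line(c,((i-x)*k,0),((i-x)*k,6 if i%50 else 14),(0,255,255),1)
    for j in range((y+9)//10*10,y+h,10):
        cv2.line(c,(0,(j-y)*k),(6 if j%50 else 14,(j-y)*k),(0,255,255),1)
    cv2.imwrite(name,c)
E
python3 - <<'E'
import cv2
from h import *
t=cv2.imread('pics/top0.png'); s=cv2.imread('pics/scene0.png')
a='pics/c1.png'
crop(t,140,125,132,125,6,'/tmp/a.png'); 
crop(t,140,125,270,125,2,'pics/d.png')
# left: bin at 4x ; right: scoop 4x
crop(t,140,125,100,130,4,'/tmp/a.png');crop(t,340,160,90,90,4,'/tmp/b.png',2.5)
A=cv2.imread('/tmp/a.png');B=cv2.imread('/tmp/b.png')
o=np.zeros((520,760,3),np.uint8);o[:520,:400]=A;o[:360,400:760]=B;cv2.imwrite('pics/topc.png',o)
crop(s,145,165,60,100,5,'/tmp/a.png',2.5);crop(s,320,185,90,85,5,'/tmp/b.png',2)
A=cv2.imread('/tmp/a.png');B=cv2.imread('/tmp/b.png')
o=np.zeros((500,750,3),np.uint8);o[:500,:300]=A;o[:425,300:750]=B;cv2.imwrite('pics/scc.png',o)
T=Cam('top');S=Cam('scene')
g=cv2.cvtColor(t,cv2.COLOR_BGR2GRAY)
print(g[180,155:205],g[185,235:305])
E
```

```text
[  8  12  21  20  35  52  73  71  72  70  61  46  28  44  59  54  60  65
  70  71  60  45  38  43  49  60  59  61  59  58  59  56  59  59  56  53
  47  11   8   9  14  30  48  79 100 101 101  98 101  96] [ 90 109 111  57  34  38  40  39  40  36  40  46  48  52  57 102 114 115
 116 112 117 113 116 115 115 117 115 113 115 112 113 114 113 112 114 115
 112 115 112 111 110 111 113 111 110 106 109 111 111  77  59  54  52  50
  44  45  42  41  41  43  69  58  89  60  62  97  99 101  98  96]
```

View pics/topc.png

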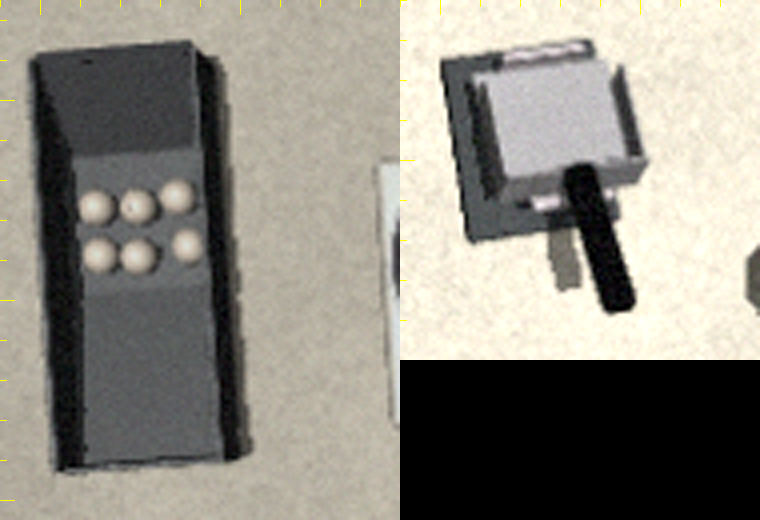

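View pics/scc.png

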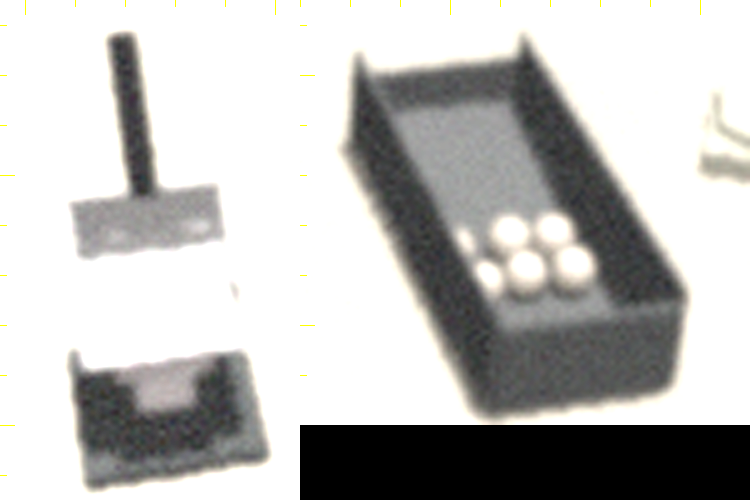

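The top crop shows foot corners at about (350,175), (388,170), (357,220) and (394,214), and the handle end at (395,236). The bin creases are at rows ~163 and ~198, with six balls at (164..184,174..189). The scene crop shows the handle running from (169,172) to (174,204) and the bin's near-wall peaks at (332,197) and (365,192). Next I'll cast rays and fit.

```bash
cat >> h.py <<'E'
def fit2(L,W):
    L=np.array(L,float);W=np.array(W)[:,:2]; l=L-L.mean(0);w=W-W.mean(0)
    a=np.arctan2((l[:,0]*w[:,1]-l[:,1]*w[:,0]).sum(),(l*w).sum())
    c,s=np.cos(a),np.sin(a);M=np.array([[c,-s],[s,c]]);t=W.mean(0)-M@L.mean(0)
    return t,np.degrees(a),np.round((W-L@M.T-t)*1000,1)
E
python3 - <<'E'
from h import *
np.set_printoptions(precision=4,suppress=True)
T=Cam('top');S=Cam('scene')
A=lambda X,Y:(140+X/4,125+Y/4)
W=T.on([(350.5,175),(388,170),(357,220.5),(394.3,213.8)],.012)
t,a,r=fit2([(.06,.05),(.06,-.05),(-.06,.05),(-.06,-.05)],W);print('rest',t,a,r)
# scoop nominal
Rr=R.from_euler('z',a,degrees=True)*R.from_euler('y',20,degrees=True); o=np.r_[t,.082]
P=lambda v:o+Rr.apply(np.array(v)/1000)
h=[(-131.2,0,65.8),(-42,42,40),(-42,-42,40),(42,42,0),(42,-42,0),(-133,0,59)]
print('scoop pred top',T.proj(P(h)).tolist(),'\nscene',S.proj(P(h)).tolist())
print('meas handle end',T.on([(395,236.2)],P(h)[0][2]),P(h)[0])
W=np.r_[T.on([A(75,155),A(82,292)],.004),T.on([A(38,57),A(193,42)],.06),S.on([(331.6,196.6),(365,192.4)],.066)]
t,a,r=fit2([(.1,.049),(.01,.049),(.156,.049),(.156,-.049),(-.1,-.05),(-.1,.05)],W);print('bin',t,a,r)
M=R.from_euler('z',-a,degrees=True)
b=T.on([A(*p) for p in[(97,207),(137,206),(177,196),(100,255),(138,255),(188,245)]],.016);print('balls',b[:,:2]*1000,'\nlocal',M.apply(b-np.r_[t,0])[:,:2]*1000)
b=S.on([(320+(x-300)/5,185+y/5) for x,y in[(510,234),(552,232),(526,272),(573,269)]],.016);print('scene balls local',M.apply(b-np.r_[t,0])[:,:2]*1000)
g=cv2.cvtColor(cv2.imread('pics/top0.png'),cv2.COLOR_BGR2GRAY)
m=((g<75)*255).astype(np.uint8); m[:155]=0;m[214:]=0;m[:,:234]=0;m[:,302:]=0
for c in cv2.findContours(m,cv2.RETR_CCOMP,cv2.CHAIN_APPROX_NONE)[0]:
    if len(c)>60:
        e=cv2.fitEllipse(c);
        for z in(.106,.052):
            print(e,z,T.on([e[0]],z))
E
```

```text
rest [ 0.5821 -0.2576] 9.030858568799736 [[-1.3 -1.5]
 [-2.4 -0.1]
 [ 0.5 -0.3]
 [ 3.2  1.9]]
scoop pred top [[397.43858836955405, 235.94849650853752], [367.95706213693467, 205.28956178321715], [403.8174273345968, 200.06364023811847], [358.2527216134463, 179.85702652939742], [391.8657091278452, 175.06014440948982], [396.97124914956385, 237.68870752800555]] 
scene [[165.79330388068803, 169.35399471452357], [186.78859466533467, 198.71098592698806], [154.7096466576361, 203.27447000845038], [192.26219320497088, 232.86878113266567], [159.88163139430475, 237.95695178551352], [165.90053777040507, 170.49564474437955]]
meas handle end [[ 0.482  -0.268   0.1887]] [ 0.4826 -0.2734  0.1887]
bin [0.5637 0.2453] 4.577582292893529 [[-3.4 -4.4]
 [-3.1 -4.2]
 [-5.4  0.6]
 [-3.3  1.1]
 [ 9.6  2.1]
 [ 5.6  4.8]]
balls [[620.9458 279.0613]
 [621.8624 253.0148]
 [628.5889 227.1925]
 [590.001  276.3291]
 [590.2936 251.6044]
 [597.1132 219.334 ]] 
local [[ 59.7679  29.0803]
 [ 58.6028   3.0437]
 [ 63.247  -23.2331]
 [ 28.7037  28.8265]
 [ 27.0222   4.1573]
 [ 31.2445 -28.5544]]
scene balls local [[27.1954 
[... 172 characters left out ...]
.106 [[ 0.573  -0.0638  0.106 ]]
((299.0875244140625, 194.99252319335938), (1.1361730098724365, 33.065826416015625), 175.98301696777344) 0.052 [[ 0.5763 -0.0665  0.052 ]]
((266.7505187988281, 188.44212341308594), (53.47510528564453, 58.745208740234375), 94.6827392578125) 0.106 [[0.5873 0.0122 0.106 ]]
((266.7505187988281, 188.44212341308594), (53.47510528564453, 58.745208740234375), 94.6827392578125) 0.052 [[0.5914 0.0136 0.052 ]]
((266.6477966308594, 190.6305389404297), (37.26172637939453, 37.283180236816406), 133.89273071289062) 0.106 [[0.5822 0.0124 0.106 ]]
((266.6477966308594, 190.6305389404297), (37.26172637939453, 37.283180236816406), 133.89273071289062) 0.052 [[0.586  0.0138 0.052 ]]
```

Run:
```python
from h import *
np.set_printoptions(precision=4,suppress=True)
T=Cam('top');S=Cam('scene')
t=cv2.imread('pics/top0.png');s=cv2.imread('pics/scene0.png')
def handle(im,box,th):
    x,y,w,h=box; m=((im[y:y+h,x:x+w].max(2)<th)*255).astype(np.uint8)
    n,l,st,c=cv2.connectedComponentsWithStats(m); k=1+st[1:,4].argmax(); p=np.argwhere(l==k)[:,::-1]+[x,y]
    vx,vy,x0,y0=cv2.fitLine(p.astype(np.float32),cv2.DIST_L2,0,.01,.01).ravel(); 
    u=(p-[x0,y0])@[vx,vy]; print(len(p),np.degrees(np.arctan2(vy,vx)),cv2.minAreaRect(p.astype(np.float32)))
    e=[np.array([x0,y0])+q*np.array([vx,vy]) for q in(u.min()-.5,u.max()+.5)]; e.sort(key=lambda q:q[1]); return e
a=handle(t,(376,203,30,40),22); b=handle(s,(160,165,25,38),40); print(a,b)
print(tri(T,a[1],S,b[0]))
# line triangulation: handle line = intersection of the two view planes
def plane(C,e):
    o,d=C.ray(e); n=np.cross(d[0],d[1]); return n/np.linalg.norm(n),o
n1,o1=plane(T,a);n2,o2=plane(S,b); d=np.cross(n1,n2); d/=np.linalg.norm(d); print('handle dir',d,'yaw',np.degrees(np.arctan2(d[1],d[0])),'elev',np.degrees(np.arcsin(d[2])))
p=np.linalg.lstsq(np.array([n1,n2,[0,0,1]]),np.array([n1@o1,n2@o2,.17]),rcond=None)[0];print('pt at z=.17',p)
A=lambda X,Y:(140+X/4,125+Y/4); B=lambda x,y:(320+(x-300)/5,185+y/5)
print('balls tri',tri(T,[A(100,255),A(138,255),A(97,207),A(137,206)],S,[B(552,232),B(510,234),B(573,269),B(526,272)]))
print('bin near peak L',tri(T,[A(57,470)],S,[(365,192.4)]))
print('near wall top inner',T.on([A(84,465),A(222,460)],.048),'outer',T.on([A(57,470),A(238,460),A(33,60),A(195,45)],.066))
print('floor left edge', T.on([A(75,155),A(82,292)],.004), T.on([A(84,460)],.019))
```

```text
319 68.65023 ((386.03662109375, 220.72450256347656), (36.850921630859375, 15.236980438232422), 73.61045837402344)
109 81.59298 ((171.07000732421875, 187.489990234375), (29.557065963745117, 3.6769556999206543), 81.8698959350586)
[array([381.7955, 202.1522]), array([395.6763, 237.6634])] [array([168.751 , 172.3836]), array([173.2198, 202.6207])]
[[ 0.4786 -0.2698  0.1774  0.0056]]
handle dir [-0.7098 -0.1044  0.6966] yaw -171.63467504830612 elev 44.15801829030943
pt at z=.17 [ 0.5064 -0.2633  0.17  ]
balls tri [[0.5903 0.2786 0.0154 0.004 ]
 [0.5906 0.254  0.0161 0.0048]
 [0.6216 0.2822 0.0127 0.0045]
 [0.6224 0.2557 0.0134 0.0041]]
bin near peak L [[0.4541 0.2925 0.058  0.0061]]
near wall top inner [[0.4567 0.2752 0.048 ]
 [0.4613 0.1886 0.048 ]] outer [[0.4542 0.287  0.066 ]
 [0.4623 0.1754 0.066 ]
 [0.7068 0.3085 0.066 ]
 [0.7168 0.2074 0.066 ]]
floor left edge [[0.656  0.2977 0.004 ]
 [0.5666 0.2908 0.004 ]] [[0.4584 0.2831 0.019 ]]
```

Run:
```python
from h import *
np.set_printoptions(precision=4,suppress=True)
T=Cam('top');S=Cam('scene')
t=cv2.imread('pics/top0.png')
m=(t[212:238,380:404].max(2)<26); 
c=np.array([[380+np.mean(np.nonzero(r)[0]),212+i,r.sum()] for i,r in enumerate(m) if r.sum()>2]);print(c[::3])
f=np.polyfit(c[2:-3,1],c[2:-3,0],1); a=[(np.polyval(f,y),y) for y in(204,236.5)]
b=[(168.75,172.4),(173.2,202.6)]
def plane(C,e):
    o,d=C.ray(e); n=np.cross(d[0],d[1]); return n/np.linalg.norm(n),o
n1,o1=plane(T,a);n2,o2=plane(S,b); d=np.cross(n1,n2); d/=np.linalg.norm(d); print(a,'dir',d,'yaw',np.degrees(np.arctan2(d[1],d[0])),'elev',np.degrees(np.arcsin(d[2])))
print('end tri',tri(T,a[1],S,b[0]))
# assume elevation 35, end z from nominal: yaw from top only at nominal heights
for y0 in(7,9):
    Rr=R.from_euler('z',y0,degrees=True)*R.from_euler('y',20,degrees=True)
    L=np.array([[-131,0,66],[-60,0,46.5],[-88,0,47]])/1e3; w=Rr.apply(L)+[0,0,.082]
    P=T.on([a[1]],w[0][2])[0]; 
    u=(a[1][1]); print(y0,w[:,2],'end',P,'grip',P+w[2]-w[0],'origin',P-w[0]+[0,0,.082])
    Q=P+w[1]-w[0]; print(' check pix',T.proj(Q),np.polyval(f,T.proj(Q)[0,1]), 'scene end',S.proj(P))
```

```text
[[385.5 212.   12. ]
 [386.  215.   13. ]
 [388.5 218.    8. ]
 [389.5 221.    8. ]
 [390.5 224.    8. ]
 [391.5 227.    8. ]
 [392.5 230.    8. ]
 [393.5 233.    8. ]
 [394.  236.    7. ]]
[(np.float64(382.83116883116884), 204), (np.float64(395.176948051948), 236.5)] dir [-0.7237 -0.1056  0.682 ] yaw -171.69964780421694 elev 42.998957059095524
end tri [[ 0.4811 -0.2689  0.1786  0.0045]]
7 [0.1888 0.1462 0.1563] end [ 0.4814 -0.2684  0.1888] grip [ 0.515  -0.2643  0.1563] origin [ 0.5811 -0.2562  0.082 ]
 check pix [[387.0389 209.3814]] 384.875383339358 scene end [[167.6834 168.9911]]
9 [0.1888 0.1462 0.1563] end [ 0.4814 -0.2684  0.1888] grip [ 0.5148 -0.2631  0.1563] origin [ 0.5806 -0.2527  0.082 ]
 check pix [[386.1298 209.4977]] 384.91956827791506 scene end [[167.6834 168.9911]]
```

```bash
cat >> h.py <<'E'
def cur():
    s=arm.get_state(); return np.array(s['ee_pos']),R.from_euler('xyz',s['tcp_rot'],degrees=True)
def plan(way,g,start=None):
    """way: list of (pos, Rotation, n rows)"""
    p,r=start or cur(); k=0
    for P,Q,n in way:
        P=np.array(P); w=(r.inv()*Q).as_rotvec(); p0,r0=p,r
        for i in range(1,n+1):
            p2=p0+(P-p0)*i/n; r2=r0*R.from_rotvec(w*i/n)
            k+=1; print(k,np.round(np.r_[r.inv().apply(p2-p)/.2,(r.inv()*r2).as_rotvec()/1.5],3).tolist()+[g]); p,r=p2,r2
def down(yaw): return R.from_euler('xyz',[180,0,yaw],degrees=True)
E
python3 - <<'E'
from h import *
plan([((.515,-.261,.26),down(-171),20)],0)
E
```

```text
1 [-0.143, -0.178, -0.003, -0.0, -0.0, -0.016, 0]
2 [-0.138, -0.181, -0.003, -0.0, -0.0, -0.016, 0]
3 [-0.134, -0.185, -0.003, -0.0, -0.0, -0.016, 0]
4 [-0.13, -0.188, -0.003, -0.0, -0.0, -0.016, 0]
5 [-0.125, -0.191, -0.003, -0.0, -0.0, -0.016, 0]
6 [-0.121, -0.194, -0.003, -0.0, -0.0, -0.016, 0]
7 [-0.116, -0.196, -0.003, -0.0, -0.0, -0.016, 0]
8 [-0.111, -0.199, -0.003, -0.0, -0.0, -0.016, 0]
9 [-0.107, -0.202, -0.003, -0.0, -0.0, -0.016, 0]
10 [-0.102, -0.204, -0.003, -0.0, -0.0, -0.016, 0]
11 [-0.097, -0.206, -0.003, -0.0, -0.0, -0.016, 0]
12 [-0.092, -0.209, -0.003, -0.0, -0.0, -0.016, 0]
13 [-0.087, -0.211, -0.003, -0.0, -0.0, -0.016, 0]
14 [-0.082, -0.213, -0.003, -0.0, -0.0, -0.016, 0]
15 [-0.077, -0.215, -0.003, -0.0, -0.0, -0.016, 0]
16 [-0.072, -0.216, -0.003, -0.0, -0.0, -0.016, 0]
17 [-0.067, -0.218, -0.003, -0.0, -0.0, -0.016, 0]
18 [-0.061, -0.22, -0.003, -0.0, -0.0, -0.016, 0]
19 [-0.056, -0.221, -0.003, -0.0, -0.0, -0.016, 0]
20 [-0.051, -0.222, -0.003, -0.0, -0.0, -0.016, 0]
```

Request:
{"fn": "send_rows", "kwargs": {
  "steps": [
    [-0.143,-0.178,-0.003,0,0,-0.016,0],
    [-0.138,-0.181,-0.003,0,0,-0.016,0],
    [-0.134,-0.185,-0.003,0,0,-0.016,0],
    [-0.13,-0.188,-0.003,0,0,-0.016,0],
    [-0.125,-0.191,-0.003,0,0,-0.016,0],
    [-0.121,-0.194,-0.003,0,0,-0.016,0],
    [-0.116,-0.196,-0.003,0,0,-0.016,0],
    [-0.111,-0.199,-0.003,0,0,-0.016,0],
    [-0.107,-0.202,-0.003,0,0,-0.016,0],
    [-0.102,-0.204,-0.003,0,0,-0.016,0],
    [-0.097,-0.206,-0.003,0,0,-0.016,0],
    [-0.092,-0.209,-0.003,0,0,-0.016,0]
  ]
}}

```text
time_s: 1.6
ee_pos: [0.388, 0.0801, 0.2553]
tcp_rot: [180.0, 0.0, 178.4]
wrist_force: [1.1, 0.4, -0.5]
finger_gap: 0.0857
grip_force: 0.0
```

Request:
{"fn": "send_rows", "kwargs": {
  "steps": [
    [-0.087,-0.211,-0.003,0,0,-0.016,0],
    [-0.082,-0.213,-0.003,0,0,-0.016,0],
    [-0.077,-0.215,-0.003,0,0,-0.016,0],
    [-0.072,-0.216,-0.003,0,0,-0.016,0],
    [-0.067,-0.218,-0.003,0,0,-0.016,0],
    [-0.061,-0.22,-0.003,0,0,-0.016,0],
    [-0.056,-0.221,-0.003,0,0,-0.016,0],
    [-0.051,-0.222,-0.003,0,0,-0.016,0],
    [0,0,0,0,0,0,0]
  ]
}}

```text
time_s: 2.72
ee_pos: [0.5182, -0.2623, 0.2597]
tcp_rot: [-180.0, -0.0, -170.8]
wrist_force: [-0.8, 0.2, 0.1]
finger_gap: 0.0856
grip_force: 0.0
```

Run:
```python
from h import *
T=Cam('top');S=Cam('scene');t=T.img();s=S.img()
crop(t,340,160,90,90,4,'/tmp/a.png',2.5);crop(s,140,100,80,110,4,'/tmp/b.png',2.2)
o=np.zeros((440,680,3),np.uint8);o[:360,:360]=cv2.imread('/tmp/a.png');o[:440,360:]=cv2.imread('/tmp/b.png');cv2.imwrite('pics/hov.png',o)
p,r=cur();print(p,r.as_euler('xyz',degrees=True),T.proj(p),S.proj(p))
plan([((.515,-.261,.16),down(-171),6)],0)
```

```text
[ 0.51712499 -0.25932604  0.25938098] [ 1.79892337e+02 -8.65945025e-02 -1.70711160e+02] [[400.45078682 219.76187042]] [[167.26152975 151.80678084]]
1 [0.002, -0.001, 0.083, 0.0, -0.0, 0.001, 0]
2 [0.002, -0.001, 0.083, 0.0, -0.0, 0.001, 0]
3 [0.002, -0.001, 0.083, 0.0, -0.0, 0.001, 0]
4 [0.002, -0.001, 0.083, 0.0, -0.0, 0.001, 0]
5 [0.002, -0.001, 0.083, 0.0, -0.0, 0.001, 0]
6 [0.002, -0.001, 0.083, 0.0, -0.0, 0.001, 0]
```

View pics/hov.png

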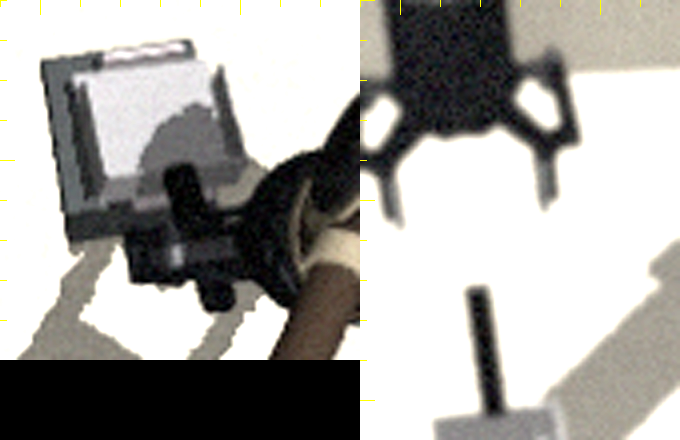

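The hover picture shows the fingers straddling the handle: pads at scene x≈238 and 277, with the handle at about 260–265 between them. I'll descend and grip.

Request:
{"fn": "send_rows", "kwargs": {
  "steps": [
    [0.002,-0.001,0.084,0,0,0.001,0],
    [0.002,-0.001,0.084,0,0,0.001,0],
    [0.002,-0.001,0.084,0,0,0.001,0],
    [0.002,-0.001,0.084,0,0,0.001,0],
    [0.002,-0.001,0.084,0,0,0.001,0],
    [0.002,-0.001,0.084,0,0,0.001,0],
    [0,0,0,0,0,0,0.2],
    [0,0,0,0,0,0,0.4],
    [0,0,0,0,0,0,0.6],
    [0,0,0,0,0,0,0.8],
    [0,0,0,0,0,0,1],
    [0,0,0,0,0,0,1]
  ]
}}

```text
time_s: 4.32
ee_pos: [0.5163, -0.2616, 0.1604]
tcp_rot: [-179.9, 0.1, -171.2]
wrist_force: [-0.4, -1.0, 3.3]
finger_gap: 0.0169
grip_force: 59.6
```

Request:
{"fn": "send_rows", "kwargs": {
  "steps": [
    [0,0,0,0,0,0,1],
    [0,0,0,0,0,0,1],
    [0,0,0,0,0,0,1],
    [0,0,0,0,0,0,1]
  ]
}}

```text
time_s: 4.82
ee_pos: [0.5162, -0.2615, 0.1603]
tcp_rot: [-179.9, 0.1, -171.2]
wrist_force: [-0.2, -0.3, 5.6]
finger_gap: 0.0166
grip_force: 59.9
```

Run:
```python
from h import *
for i in range(6):
    arm.read_camera('top'); s=arm.get_state(); print(s['time_s'],np.round(s['ee_pos'],4),np.round(s['tcp_rot'],2),np.round(s['wrist_force'],1),s['finger_gap'],s['grip_force'])
```

```text
4.875 [ 0.5162 -0.2616  0.1604] [-1.7993e+02  8.0000e-02 -1.7117e+02] [-0.1  0.4  5.6] 0.016881363932948916 59.896575808525085
4.925 [ 0.5162 -0.2616  0.1604] [-1.7993e+02  8.0000e-02 -1.7117e+02] [-0.5  0.1  5.5] 0.01663207073511804 59.89480912685394
4.975 [ 0.5162 -0.2616  0.1604] [-1.7993e+02  8.0000e-02 -1.7116e+02] [-0.  -0.8  6.7] 0.01659936951256796 59.895007610321045
5.025 [ 0.5162 -0.2616  0.1603] [-1.7993e+02  8.0000e-02 -1.7116e+02] [-0.  -0.5  5.9] 0.016886195829329632 59.89643633365631
5.075 [ 0.5162 -0.2616  0.1604] [-1.7993e+02  8.0000e-02 -1.7116e+02] [-0.4  0.8  4.9] 0.016492859794267973 59.89603400230408
5.125 [ 0.5162 -0.2616  0.1604] [-1.7993e+02  8.0000e-02 -1.7116e+02] [-0.1  0.6  5.1] 0.016754053323445355 59.896493554115295
```

```bash
cat >> h.py <<'E'
def Rs(yaw,pd): return R.from_euler('z',yaw,degrees=True)*R.from_euler('y',pd,degrees=True)  # pd: mouth down +
G_p=np.array([.5162,-.2616,.1604]); G_R=R.from_euler('xyz',[-179.93,.08,-171.17],degrees=True)
YG=8.83; OG=G_p+np.array([.065*np.cos(np.radians(YG)),.065*np.sin(np.radians(YG)),-.0784])
RREL=Rs(YG,20).inv()*G_R; TREL=Rs(YG,20).inv().apply(G_p-OG)
LIP=np.array([.042,0,0])
def tool(lip,yaw,pd,off=LIP):
    q=Rs(yaw,pd); return np.array(lip)+q.apply(TREL-off), q*RREL
def scoop(p,r):
    q=r*RREL.inv(); return p-q.apply(TREL), q
def lipnow():
    o,q=scoop(*cur()); return o+q.apply(LIP), q.as_euler('zyx',degrees=True)
BIN=np.array([.560,.2435,0]);BY=4.2
def inbin(x,y,z): return BIN+R.from_euler('z',BY,degrees=True).apply([x,y,z])
E
python3 - <<'E'
from h import *
np.set_printoptions(precision=4,suppress=True)
print(TREL,lipnow())
h=tool(inbin(-.005,0,.14),BY,20); print(h[0])
plan([((.5162,-.2616,.30),G_R,4),((h[0][0],h[0][1],.30),h[1],14),(h[0],h[1],2)],1)
E
```

```text
[-0.0879 -0.      0.0514] (array([ 0.6195, -0.2455,  0.0676]), array([ 9.3938, 19.7554, -3.2001]))
[0.4508 0.2355 0.2328]
1 [-0.0, -0.0, -0.175, 0.0, -0.0, 0.0, 1]
2 [-0.0, -0.0, -0.175, 0.0, -0.0, 0.0, 1]
3 [-0.0, -0.0, -0.175, 0.0, -0.0, 0.0, 1]
4 [-0.0, -0.0, -0.175, 0.0, -0.0, 0.0, 1]
5 [-0.004, 0.179, -0.0, 0.0, 0.0, 0.004, 1]
6 [-0.003, 0.179, -0.0, 0.0, 0.0, 0.004, 1]
7 [-0.002, 0.179, -0.0, 0.0, 0.0, 0.004, 1]
8 [-0.001, 0.179, -0.0, 0.0, 0.0, 0.004, 1]
9 [-0.0, 0.179, -0.0, 0.0, 0.0, 0.004, 1]
10 [0.001, 0.179, -0.0, 0.0, 0.0, 0.004, 1]
11 [0.002, 0.179, -0.0, 0.0, 0.0, 0.004, 1]
12 [0.003, 0.179, -0.0, 0.0, 0.0, 0.004, 1]
13 [0.004, 0.179, -0.0, 0.0, 0.0, 0.004, 1]
14 [0.005, 0.179, -0.0, 0.0, 0.0, 0.004, 1]
15 [0.006, 0.179, -0.0, 0.0, 0.0, 0.004, 1]
16 [0.007, 0.179, -0.0, 0.0, 0.0, 0.004, 1]
17 [0.008, 0.179, -0.0, 0.0, 0.0, 0.004, 1]
18 [0.009, 0.179, -0.0, 0.0, 0.0, 0.004, 1]
19 [0.0, 0.0, 0.168, -0.0, -0.0, 0.0, 1]
20 [0.0, 0.0, 0.168, 0.0, 0.0, 0.0, 1]
```

Request:
{"fn": "send_rows", "kwargs": {
  "steps": [
    [0,0,-0.05,0,0,0,1],
    [0,0,-0.15,0,0,0,1],
    [0,0,-0.175,0,0,0,1],
    [0,0,-0.175,0,0,0,1],
    [0,0,-0.15,0,0,0,1],
    [-0.004,0.179,0,0,0,0.004,1],
    [-0.003,0.179,0,0,0,0.004,1],
    [-0.002,0.179,0,0,0,0.004,1],
    [-0.001,0.179,0,0,0,0.004,1],
    [0,0.179,0,0,0,0.004,1],
    [0.001,0.179,0,0,0,0.004,1],
    [0.002,0.179,0,0,0,0.004,1]
  ]
}}

```text
time_s: 6.62
ee_pos: [0.4816, -0.0114, 0.2987]
tcp_rot: [180.0, -0.1, -173.6]
wrist_force: [0.0, 0.2, -1.3]
finger_gap: 0.0168
grip_force: 59.1
```

Request:
{"fn": "send_rows", "kwargs": {
  "steps": [
    [0.003,0.179,0,0,0,0.004,1],
    [0.004,0.179,0,0,0,0.004,1],
    [0.005,0.179,0,0,0,0.004,1],
    [0.006,0.179,0,0,0,0.004,1],
    [0.007,0.179,0,0,0,0.004,1],
    [0.008,0.179,0,0,0,0.004,1],
    [0.009,0.179,0,0,0,0.004,1],
    [0,0,0.16,0,0,0,1],
    [0,0,0.16,0,0,0,1],
    [0,0,0,0,0,0,1]
  ]
}}

```text
time_s: 7.88
ee_pos: [0.4477, 0.2349, 0.232]
tcp_rot: [-179.8, -0.5, -176.0]
wrist_force: [0.3, -0.5, -1.0]
finger_gap: 0.0169
grip_force: 59.0
```

```bash
sed -i "s/'zyx'/'ZYX'/" h.py
python3 - <<'E'
from h import *
np.set_printoptions(precision=4,suppress=True)
T=Cam('top');S=Cam('scene');t=T.img();s=S.img()
l,e=lipnow();o,q=scoop(*cur());print(l,e,R.from_euler('z',-BY,degrees=True).apply(l-BIN),arm.get_state()['finger_gap'])
pts=np.array([[42,42,0],[42,-42,0],[24,42,34],[24,-42,34],[-42,42,40],[-42,-42,40],[-42,42,0],[-42,-42,0]])/1e3; W=o+q.apply(pts)
pt=T.proj(W);ps=S.proj(W)
crop(t,140,125,100,130,4,'/tmp/a.png',2);crop(s,310,120,80,120,4,'/tmp/b.png',2)
a=cv2.imread('/tmp/a.png');b=cv2.imread('/tmp/b.png')
for (x,y),(u,v) in zip(pt,ps):
    cv2.circle(a,(int((x-140)*4+2),int((y-125)*4+2)),3,(0,0,255),1);cv2.circle(b,(int((u-310)*4+2),int((v-120)*4+2)),3,(0,0,255),1)
im=np.zeros((520,720,3),np.uint8);im[:,:400]=a;im[:480,400:]=b;cv2.imwrite('pics/ov.png',im)
E
```

```text
[0.5548 0.2433 0.1426] [ 4.032  20.1355  0.0555] [-0.0052  0.0002  0.1426] 0.016657075414828755
```

View pics/ov.png

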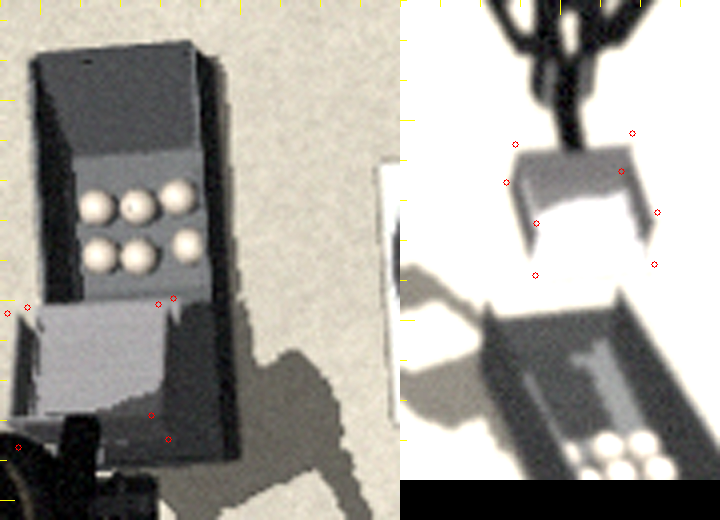

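In the overlay the real mouth corners in the top view are at about crop (38,305)/(170,297), some 11 px right of the prediction. In the scene view it sits about 2 px the other way, so the camera calibrations disagree by a few mm. I'll shift +2 mm in y, lower to just above the rim and re-measure relative to the bin in both views.

Request:
{"fn": "send_rows", "kwargs": {
  "steps": [
    [0,0.005,0.1,0,0,0,1],
    [0,0.005,0.1,0,0,0,1],
    [0,0,0.1,0,0,0,1],
    [0,0,0,0,0,0,1]
  ]
}}

```text
time_s: 8.48
ee_pos: [0.4507, 0.2378, 0.1756]
tcp_rot: [-180.0, -0.1, -176.0]
wrist_force: [-0.0, 0.4, -1.1]
finger_gap: 0.0168
grip_force: 59.1
```

Run:
```python
from h import *
np.set_printoptions(precision=4,suppress=True)
T=Cam('top');S=Cam('scene');t=T.img();s=S.img()
l,e=lipnow();o,q=scoop(*cur());print(l,e,R.from_euler('z',-BY,degrees=True).apply(l-BIN))
pts=np.array([[42,42,0],[42,-42,0],[24,42,34],[24,-42,34],[24,42,0],[24,-42,0],[-42,42,40],[-42,-42,40]])/1e3; W=o+q.apply(pts)
pt=T.proj(W);ps=S.proj(W)
crop(t,145,155,70,100,5,'/tmp/a.png',2.2);crop(s,320,150,70,85,5,'/tmp/b.png',1.6)
a=cv2.imread('/tmp/a.png');b=cv2.imread('/tmp/b.png')
for (x,y),(u,v) in zip(pt,ps):
    cv2.circle(a,(int((x-145)*5+2),int((y-155)*5+2)),3,(0,0,255),1);cv2.circle(b,(int((u-320)*5+2),int((v-150)*5+2)),3,(0,0,255),1)
im=np.zeros((500,700,3),np.uint8);im[:,:350]=a;im[:425,350:]=b;cv2.imwrite('pics/ov2.png',im)
```

```text
[0.5563 0.2459 0.0845] [ 4.0485 19.9426  0.1254] [-0.0035  0.0027  0.0845]
```

View pics/ov2.png

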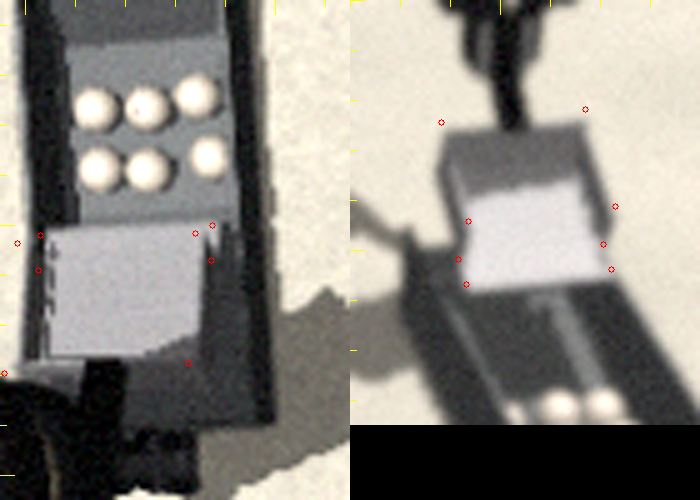

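The scoop is inside the bin's side walls in both views: top lip at crop (45..205,227), scene lip at (470..606,286). It is centred to about 1 mm and sits about 3 mm further forward than modelled. Now I'll descend to feel for the floor.

Request:
{"fn": "send_rows", "kwargs": {
  "steps": [
    [0,0,0.1,0,0,0,1],
    [0,0,0.1,0,0,0,1],
    [0,0,0.1,0,0,0,1],
    [0,0,0.05,0,0,0,1],
    [0,0,0,0,0,0,1]
  ]
}}

```text
time_s: 9.2
ee_pos: [0.4512, 0.2381, 0.1058]
tcp_rot: [180.0, 0.0, -176.0]
wrist_force: [0.3, 0.7, -0.4]
finger_gap: 0.0166
grip_force: 59.1
```

Request:
{"fn": "send_rows", "kwargs": {
  "steps": [
    [0,0,0.01,0,0,0,1],
    [0,0,0.01,0,0,0,1],
    [0,0,0,0,0,0,1]
  ]
}}

```text
time_s: 9.57
ee_pos: [0.451, 0.2381, 0.1017]
tcp_rot: [180.0, 0.0, -176.0]
wrist_force: [-0.5, 0.3, -1.5]
finger_gap: 0.017
grip_force: 59.1
```

Request:
{"fn": "send_rows", "kwargs": {
  "steps": [
    [0,0,0.007,0,0,0,1],
    [0,0,0,0,0,0,1]
  ]
}}

```text
time_s: 9.82
ee_pos: [0.4508, 0.238, 0.1]
tcp_rot: [-180.0, -0.0, -176.0]
wrist_force: [0.2, -0.0, -1.6]
finger_gap: 0.017
grip_force: 59.1
```

Request:
{"fn": "send_rows", "kwargs": {
  "steps": [
    [0,0,0.006,0,0,0,1],
    [0,0,0,0,0,0,1]
  ]
}}

```text
time_s: 10.07
ee_pos: [0.4512, 0.2381, 0.0991]
tcp_rot: [180.0, 0.0, -176.0]
wrist_force: [-1.2, -0.0, 1.4]
finger_gap: 0.0166
grip_force: 59.4
```

Request:
{"fn": "send_rows", "kwargs": {
  "steps": [
    [0,0,0.006,0,0,0,1],
    [0,0,0,0,0,0,1]
  ]
}}

```text
time_s: 10.32
ee_pos: [0.4514, 0.2383, 0.0982]
tcp_rot: [180.0, 0.1, -176.0]
wrist_force: [-1.0, -0.5, 3.8]
finger_gap: 0.0169
grip_force: 59.7
```

```bash
sed -i "s/OG=G_p.*/OG=G_p+np.array([.067*np.cos(np.radians(YG)),.067*np.sin(np.radians(YG)),-.0794])/; s/^BIN=.*/BIN=np.array([.560,.2455,0]);BY=4.2/" h.py
cat >> h.py <<'E'
def locnow():
    l,e=lipnow(); return R.from_euler('z',-BY,degrees=True).apply(l-BIN),e
def lipplan(way,start=None):
    c,e=locnow() if start is None else start; a=np.r_[c,e[1]]; W=[]
    print('from',np.round(a,4),'yaw',e[0])
    for x,y,z,pd,n in way:
        b=np.array([x,y,z,pd])
        for i in range(1,n+1):
            m=a+(b-a)*i/n; P,Q=tool(inbin(*m[:3]),BY,m[3]); W.append((P,Q,1))
        a=b
    plan(W,1)
E
python3 - <<'E'
from h import *
lipplan([(.008,0,.0055,11,4),(.014,0,.0048,10,2),(.098,0,.0048,10,12),(.098,0,.0048,0,4),(.105,0,.018,-8,4)])
E
```

```text
from [-2.40000e-03  6.00000e-04  4.40000e-03  2.00177e+01] yaw 4.058681225742136
1 [0.005, -0.002, 0.02, 0.001, -0.026, -0.002, 1]
2 [0.005, -0.001, 0.02, 0.0, -0.026, 0.0, 1]
3 [0.005, -0.001, 0.021, 0.0, -0.026, 0.0, 1]
4 [0.005, -0.001, 0.021, 0.0, -0.026, 0.0, 1]
5 [-0.01, 0.0, 0.009, 0.0, -0.006, 0.0, 1]
6 [-0.01, 0.0, 0.009, -0.0, -0.006, 0.0, 1]
7 [-0.034, 0.0, 0.006, 0.0, 0.0, 0.0, 1]
8 [-0.034, 0.0, 0.006, -0.0, -0.0, 0.0, 1]
9 [-0.034, 0.0, 0.006, 0.0, 0.0, 0.0, 1]
10 [-0.034, 0.0, 0.006, 0.0, 0.0, 0.0, 1]
11 [-0.034, 0.0, 0.006, 0.0, 0.0, 0.0, 1]
12 [-0.034, 0.0, 0.006, 0.0, 0.0, 0.0, 1]
13 [-0.034, 0.0, 0.006, 0.0, 0.0, 0.0, 1]
14 [-0.034, 0.0, 0.006, 0.0, 0.0, 0.0, 1]
15 [-0.034, 0.0, 0.006, 0.0, 0.0, 0.0, 1]
16 [-0.034, 0.0, 0.006, 0.0, 0.0, 0.0, 1]
17 [-0.034, 0.0, 0.006, 0.0, 0.0, 0.0, 1]
18 [-0.034, 0.0, 0.006, 0.0, 0.0, 0.0, 1]
19 [0.02, 0.0, 0.024, 0.0, -0.029, 0.0, 1]
20 [0.02, 0.0, 0.024, 0.0, -0.029, 0.0, 1]
21 [0.02, 0.0, 0.024, 0.0, -0.029, 0.0, 1]
22 [0.02, 0.0, 0.024, 0.0, -0.029, 0.0, 1]
23 [0.002, 0.0, 0.006, 0.0, -0.023, 0.0, 1]
24 [0.002, 0.0, 0.007, 0.0, -0.023, 0.0, 1]
25 [0.001, 0.0, 0.007, 0.0, -0.023, 0.0, 1]
26 [0.001, 0.0, 0.008, 0.0, -0.023, 0.0, 1]
```

Request:
{"fn": "send_rows", "kwargs": {
  "steps": [
    [0.005,-0.002,0.02,0.001,-0.026,-0.002,1],
    [0.005,-0.001,0.02,0,-0.026,0,1],
    [0.005,-0.001,0.021,0,-0.026,0,1],
    [0.005,-0.001,0.021,0,-0.026,0,1],
    [-0.01,0,0.009,0,-0.006,0,1],
    [-0.01,0,0.009,0,-0.006,0,1],
    [0,0,0,0,0,0,1]
  ]
}}

```text
time_s: 11.2
ee_pos: [0.4529, 0.2372, 0.0782]
tcp_rot: [-179.9, 10.0, -175.8]
wrist_force: [-0.2, 0.7, 0.1]
finger_gap: 0.0169
grip_force: 59.3
```

Run:
```python
from h import *
print(arm.get_state()['wrist_force'])
lipplan([(.098,0,.005,10,12)])
```

```text
[-0.23756846  0.71276789  0.06531437]
from [ 1.36000e-02 -4.00000e-04  4.10000e-03  1.00981e+01] yaw 4.19056476636842
1 [-0.035, 0.0, 0.006, -0.0, -0.0, -0.0, 1]
2 [-0.035, 0.0, 0.006, -0.0, -0.0, 0.0, 1]
3 [-0.035, 0.0, 0.006, 0.0, -0.0, 0.0, 1]
4 [-0.035, 0.0, 0.006, 0.0, -0.0, 0.0, 1]
5 [-0.035, 0.0, 0.006, -0.0, -0.0, 0.0, 1]
6 [-0.035, 0.0, 0.006, -0.0, -0.0, 0.0, 1]
7 [-0.035, 0.0, 0.006, 0.0, -0.0, 0.0, 1]
8 [-0.035, 0.0, 0.006, -0.0, -0.0, 0.0, 1]
9 [-0.035, 0.0, 0.006, -0.0, -0.0, 0.0, 1]
10 [-0.035, 0.0, 0.006, 0.0, -0.0, 0.0, 1]
11 [-0.035, 0.0, 0.006, -0.0, -0.0, 0.0, 1]
12 [-0.035, 0.0, 0.006, -0.0, -0.0, 0.0, 1]
```

Request:
{"fn": "send_rows", "kwargs": {
  "steps": [
    [-0.035,0,0.006,0,0,0,1],
    [-0.035,0,0.006,0,0,0,1],
    [-0.035,0,0.006,0,0,0,1],
    [-0.035,0,0.006,0,0,0,1],
    [-0.035,0,0.006,0,0,0,1],
    [-0.035,0,0.006,0,0,0,1],
    [-0.035,0,0.006,0,0,0,1],
    [-0.035,0,0.006,0,0,0,1],
    [-0.035,0,0.006,0,0,0,1],
    [0,0,0,0,0,0,1]
  ]
}}

```text
time_s: 12.45
ee_pos: [0.5169, 0.2419, 0.0784]
tcp_rot: [-179.9, 10.0, -175.8]
wrist_force: [0.1, 0.1, -0.8]
finger_gap: 0.0169
grip_force: 58.9
```

Run:
```python
from h import *
T=Cam('top');S=Cam('scene');t=T.img();s=S.img()
crop(t,140,125,80,110,4,'/tmp/a.png',2.2);crop(s,310,150,90,110,4,'/tmp/b.png',1.6)
im=np.zeros((440,680,3),np.uint8);im[:,:320]=cv2.imread('/tmp/a.png');im[:,320:]=cv2.imread('/tmp/b.png');cv2.imwrite('pics/push.png',im)
lipplan([(.098,0,.005,10,4),(.098,0,.005,0,5),(.105,0,.018,-8,5)])
```

```text
from [ 7.73000e-02 -5.00000e-04  4.30000e-03  1.00943e+01] yaw 4.197446099727653
1 [-0.026, 0.001, 0.004, -0.0, -0.0, 0.0, 1]
2 [-0.026, 0.001, 0.004, 0.0, -0.0, 0.0, 1]
3 [-0.026, 0.001, 0.004, 0.0, -0.0, 0.0, 1]
4 [-0.026, 0.001, 0.004, -0.0, -0.0, 0.0, 1]
5 [0.016, 0.0, 0.019, 0.0, -0.023, 0.0, 1]
6 [0.016, 0.0, 0.019, 0.0, -0.023, 0.0, 1]
7 [0.016, 0.0, 0.019, 0.0, -0.023, 0.0, 1]
8 [0.016, 0.0, 0.019, 0.0, -0.023, 0.0, 1]
9 [0.016, 0.0, 0.019, 0.0, -0.023, 0.0, 1]
10 [0.002, 0.0, 0.005, 0.0, -0.019, 0.0, 1]
11 [0.002, 0.0, 0.006, 0.0, -0.019, 0.0, 1]
12 [0.001, 0.0, 0.006, 0.0, -0.019, 0.0, 1]
13 [0.001, 0.0, 0.006, 0.0, -0.019, 0.0, 1]
14 [0.001, 0.0, 0.007, 0.0, -0.019, 0.0, 1]
```

View pics/push.png

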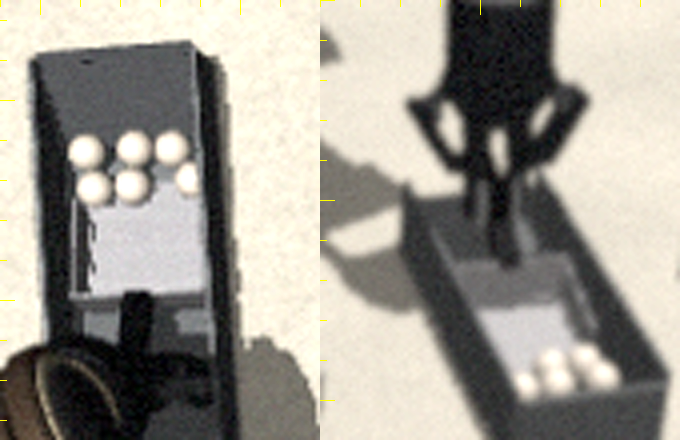

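The picture shows the front row against the sloped wall (crop row ~150) and the second row on the lip (row ~185), all six ahead of or on the scoop. Continuing: advance, flatten, mouth up.

Request:
{"fn": "send_rows", "kwargs": {
  "steps": [
    [-0.026,0.001,0.004,0,0,0,1],
    [-0.026,0.001,0.004,0,0,0,1],
    [-0.026,0.001,0.004,0,0,0,1],
    [-0.026,0.001,0.004,0,0,0,1],
    [0.016,0,0.019,0,-0.023,0,1],
    [0.016,0,0.019,0,-0.023,0,1],
    [0.016,0,0.019,0,-0.023,0,1],
    [0.016,0,0.019,0,-0.023,0,1],
    [0.016,0,0.019,0,-0.023,0,1],
    [0,0,0,0,0,0,1]
  ]
}}

```text
time_s: 13.8
ee_pos: [0.5259, 0.2433, 0.0564]
tcp_rot: [-179.9, 19.8, -175.7]
wrist_force: [-1.3, -0.0, -0.5]
finger_gap: 0.0168
grip_force: 59.4
```

Run:
```python
from h import *
T=Cam('top');t=T.img();cv2.imwrite('pics/n1.png',t)
print(arm.get_state()['wrist_force'])
# white blobs in bin
m=((t.min(2)[130:205,145:195]>70)*255).astype(np.uint8)
d=cv2.HoughCircles(cv2.resize(cv2.cvtColor(t[130:205,145:195],cv2.COLOR_BGR2GRAY),None,fx=4,fy=4,interpolation=cv2.INTER_CUBIC),cv2.HOUGH_GRADIENT,1,24,param1=60,param2=14,minRadius=15,maxRadius=24)
if d is not None:
    px=d[0][:,:2]/4+[145,130]; w=T.on(px,.02)+[0,.0042,0]; print(np.c_[px,R.from_euler('z',-BY,degrees=True).apply(w-BIN)[:,:2]*1e3].round(1))
lipplan([(.105,0,.018,-8,5)])
```

```text
[-2.6447824   0.12791243  0.07260556]
[[158.9 164.6  95.2  44.7]
 [175.4 172.1  73.1   2.8]
 [168.9 163.9  95.5  18.6]
 [166.4 172.6  73.3  26.1]
 [178.4 162.6  97.1  -6.2]
 [186.9 168.1  81.6 -27.5]
 [174.6 198.1   6.6   8. ]]
from [0.0979 0.0003 0.0043 0.2815] yaw 4.229212043935509
1 [0.002, -0.0, 0.005, -0.0, -0.019, 0.001, 1]
2 [0.002, -0.0, 0.005, 0.0, -0.019, 0.0, 1]
3 [0.001, -0.0, 0.006, 0.0, -0.019, 0.0, 1]
4 [0.001, -0.0, 0.006, 0.0, -0.019, 0.0, 1]
5 [0.001, -0.0, 0.006, 0.0, -0.019, 0.0, 1]
```

Three balls are at local x≈95 and three at 73–82, all over the scoop floor. The leftmost is close to the bin wall, so I'll shift 3.5 mm that way while tipping the mouth up.

Request:
{"fn": "send_rows", "kwargs": {
  "steps": [
    [0,0.008,0,0,0,0,1],
    [0,0.009,0,0,0,0,1],
    [0.002,0,0.005,0,-0.019,0,1],
    [0.002,0,0.005,0,-0.019,0,1],
    [0.001,0,0.006,0,-0.019,0,1],
    [0.001,0,0.006,0,-0.019,0,1],
    [0.001,0,0.006,0,-0.019,0,1],
    [0,0,0,0,0,0,1],
    [0,0,0,0,0,0,1],
    [0,0,0,0,0,0,1]
  ]
}}

```text
time_s: 15.1
ee_pos: [0.5275, 0.2471, 0.0513]
tcp_rot: [-179.9, 28.1, -175.8]
wrist_force: [0.7, -0.6, -2.5]
finger_gap: 0.0168
grip_force: 59.0
```

```bash
cat >> h.py <<'E'
def balls(t,x,y,w,h,z,thr=14):
    g=cv2.resize(cv2.cvtColor(t[y:y+h,x:x+w],cv2.COLOR_BGR2GRAY),None,fx=4,fy=4,interpolation=cv2.INTER_CUBIC)
    d=cv2.HoughCircles(g,cv2.HOUGH_GRADIENT,1,24,param1=60,param2=thr,minRadius=16,maxRadius=26)
    if d is None: return
    px=d[0][:,:2]/4+[x,y]; T=Cam('top'); w=T.on(px,z)+[0,.002,0]; b=np.array([t[int(v),int(u)].min() for u,v in px])
    print(np.c_[px,R.from_euler('z',-BY,degrees=True).apply(w-BIN)[:,:2]*1e3,d[0][:,2]/4,b].round(1))
E
python3 - <<'E'
from h import *
T=Cam('top');t=T.img();cv2.imwrite('pics/n2.png',t)
print(arm.get_state()['wrist_force'])
balls(t,145,130,55,75,.025)
lipplan([(.105,0.003,.075,-8,5),(.105,0.003,.14,-18,7),(.08,.003,.22,-20,5)])
E
```

```text
[-0.66982433  0.02442345 -2.62288921]
[[157.4 162.6  99.7  44.8   4.1 130. ]
 [169.1 179.6  54.2  16.4   5.  101. ]
 [163.4 186.6  37.2  32.1   6.3 122. ]
 [171.9 186.6  35.8  10.2   5.  119. ]
 [177.9 180.1  51.5  -6.    4.7 116. ]
 [154.6 171.6  77.   53.    5.2  14. ]
 [185.6 183.9  40.7 -25.5   4.7  97. ]]
from [ 1.0560e-01  3.9000e-03  1.8400e-02 -7.9753e+00] yaw 4.220006211442943
1 [-0.026, -0.001, -0.05, 0.0, -0.0, 0.0, 1]
2 [-0.026, -0.001, -0.05, 0.0, -0.0, 0.0, 1]
3 [-0.026, -0.001, -0.05, 0.0, -0.0, 0.0, 1]
4 [-0.026, -0.001, -0.05, 0.0, -0.0, 0.0, 1]
5 [-0.026, -0.001, -0.05, -0.0, -0.0, 0.0, 1]
6 [-0.01, -0.0, -0.028, 0.0, -0.017, 0.0, 1]
7 [-0.011, -0.0, -0.027, 0.0, -0.017, 0.0, 1]
8 [-0.012, -0.0, -0.026, 0.0, -0.017, 0.0, 1]
9 [-0.013, -0.0, -0.026, 0.0, -0.017, 0.0, 1]
10 [-0.014, -0.0, -0.025, 0.0, -0.017, 0.0, 1]
11 [-0.015, -0.0, -0.025, 0.0, -0.017, 0.0, 1]
12 [-0.016, -0.0, -0.024, 0.0, -0.017, 0.0, 1]
13 [-0.026, -0.0, -0.075, -0.0, -0.005, 0.0, 1]
14 [-0.027, -0.0, -0.074, 0.0, -0.005, 0.0, 1]
15 [-0.027, -0.0, -0.074, 0.0, -0.005, 0.0, 1]
16 [-0.028, -0.0, -0.074, 0.0, -0.005, 0.0, 1]
17 [-0.029, -0.0, -0.074, -0.0, -0.005, 0.0, 1]
```

Five balls rolled back into the scoop and one is still near the left front corner (157,163). I'll lift straight up inside the bin so it either rolls in or stays there, then check.

Request:
{"fn": "send_rows", "kwargs": {
  "steps": [
    [-0.013,-0.003,-0.025,0,0,0,1],
    [-0.026,-0.003,-0.05,0,0,0,1],
    [-0.026,-0.003,-0.05,0,0,0,1],
    [-0.026,-0.003,-0.05,0,0,0,1],
    [-0.013,-0.003,-0.025,0,0,0,1],
    [0,0,0,0,0,0,1],
    [0,0,0,0,0,0,1]
  ]
}}

```text
time_s: 16.02
ee_pos: [0.5263, 0.2436, 0.0956]
tcp_rot: [-179.9, 28.0, -175.8]
wrist_force: [-0.0, -1.0, -3.4]
finger_gap: 0.0166
grip_force: 59.1
```

Run:
```python
from h import *
T=Cam('top');t=T.img();S=Cam('scene');s=S.img();cv2.imwrite('pics/n3.png',t)
print(arm.get_state()['wrist_force'])
balls(t,145,130,55,75,.06)
crop(t,140,125,80,110,4,'/tmp/a.png',2.2);crop(s,310,150,90,110,4,'/tmp/b.png',1.6)
im=np.zeros((440,680,3),np.uint8);im[:,:320]=cv2.imread('/tmp/a.png');im[:,320:]=cv2.imread('/tmp/b.png');cv2.imwrite('pics/lift.png',im)
lipplan([(.105,0.001,.14,-18,8),(.08,.001,.22,-20,6)])
```

```text
[-0.03658442  0.26550693 -2.57206644]
[[153.9 160.4 100.5  43.8   4.2 126. ]
 [161.4 186.6  34.1  28.    5.2 108. ]
 [169.4 185.4  36.    7.8   5.2 127. ]
 [163.9 177.6  56.   20.7   4.7 127. ]
 [182.1 185.9  32.8 -23.8   5.8 127. ]
 [175.6 177.6  54.2  -8.7   4.3 124. ]]
from [ 1.0410e-01  6.0000e-04  6.2300e-02 -7.8723e+00] yaw 4.232464764938685
1 [-0.013, 0.0, -0.031, -0.0, -0.015, 0.001, 1]
2 [-0.014, 0.0, -0.03, 0.0, -0.015, 0.0, 1]
3 [-0.015, 0.0, -0.03, 0.0, -0.015, 0.0, 1]
4 [-0.016, 0.0, -0.029, 0.0, -0.015, 0.0, 1]
5 [-0.017, 0.0, -0.029, 0.0, -0.015, 0.0, 1]
6 [-0.018, 0.0, -0.028, 0.0, -0.015, 0.0, 1]
7 [-0.018, 0.0, -0.027, -0.0, -0.015, 0.0, 1]
8 [-0.019, 0.0, -0.027, 0.0, -0.015, 0.0, 1]
9 [-0.022, -0.0, -0.062, -0.0, -0.004, 0.0, 1]
10 [-0.022, -0.0, -0.062, 0.0, -0.004, 0.0, 1]
11 [-0.023, -0.0, -0.062, 0.0, -0.004, 0.0, 1]
12 [-0.023, -0.0, -0.062, 0.0, -0.004, 0.0, 1]
13 [-0.024, -0.0, -0.062, -0.0, -0.004, 0.0, 1]
14 [-0.024, -0.0, -0.061, -0.0, -0.004, 0.0, 1]
```

View pics/lift.png

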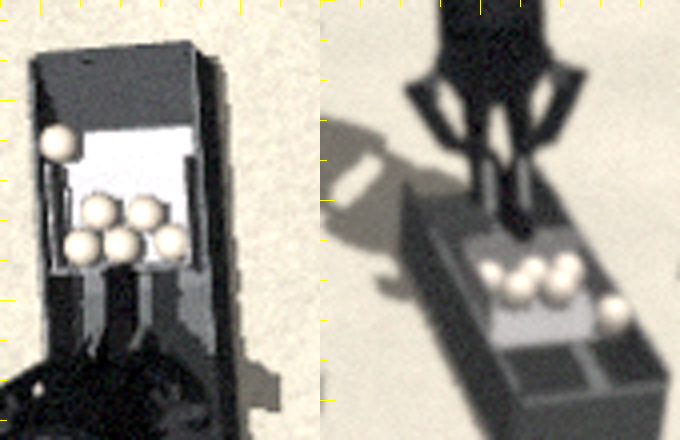

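Five balls sit in the scoop (crop rows 210–245), and the sixth is perched on the left lip corner at (61,143) against the bin wall. It must not fall outside, so I'll lower slightly, roll the left side up so it rolls in, and nudge towards the wall.

```bash
cat >> h.py <<'E'
def rollplan(way):
    c,e=locnow(); a=np.r_[c,e[1],e[2]]; W=[]; print('from',np.round(a,4))
    for b in way:
        n=b[-1]; b=np.array(b[:-1])
        for i in range(1,n+1):
            m=a+(b-a)*i/n; q=Rs(BY,m[3])*R.from_euler('x',m[4],degrees=True)
            W.append((inbin(*m[:3])+q.apply(TREL-LIP),q*RREL,1))
        a=b
    plan(W,1)
E
python3 - <<'E'
from h import *
rollplan([(.104,.001,.045,-8,0,3),(.104,.004,.045,-8,9,6)])
E
```

```text
from [ 1.0410e-01  6.0000e-04  6.2300e-02 -7.8723e+00 -5.7900e-02]
1 [0.014, 0.001, 0.026, -0.0, -0.0, 0.0, 1]
2 [0.014, 0.001, 0.026, -0.0, -0.0, 0.0, 1]
3 [0.014, 0.001, 0.026, -0.0, -0.0, 0.0, 1]
4 [0.0, -0.004, 0.0, -0.016, 0.0, 0.006, 1]
5 [0.0, -0.004, 0.0, -0.016, 0.0, 0.006, 1]
6 [0.0, -0.004, 0.0, -0.016, 0.0, 0.006, 1]
7 [0.0, -0.004, 0.0, -0.016, 0.0, 0.006, 1]
8 [0.0, -0.004, 0.0, -0.016, 0.0, 0.006, 1]
9 [0.0, -0.004, 0.0, -0.016, 0.0, 0.006, 1]
```

Request:
{"fn": "send_rows", "kwargs": {
  "steps": [
    [0.014,0.001,0.026,0,0,0,1],
    [0.014,0.001,0.026,0,0,0,1],
    [0.014,0.001,0.026,0,0,0,1],
    [0,-0.004,0,-0.016,0,0.006,1],
    [0,-0.004,0,-0.016,0,0.006,1],
    [0,-0.004,0,-0.016,0,0.006,1],
    [0,-0.004,0,-0.016,0,0.006,1],
    [0,-0.004,0,-0.016,0,0.006,1],
    [0,-0.004,0,-0.016,0,0.006,1],
    [0,0,0,0,0,0,1],
    [0,0,0,0,0,0,1]
  ]
}}

```text
time_s: 17.5
ee_pos: [0.5268, 0.2395, 0.0777]
tcp_rot: [170.3, 27.7, -179.2]
wrist_force: [-0.5, -0.4, -2.1]
finger_gap: 0.0168
grip_force: 59.1
```

Run:
```python
from h import *
T=Cam('top');t=T.img();cv2.imwrite('pics/n4.png',t)
print(arm.get_state()['wrist_force'],locnow())
balls(t,145,130,55,75,.05)
```

```text
[ 0.3304046   0.34036419 -3.37413559] (array([0.10442957, 0.0044635 , 0.0454388 ]), array([ 4.18979464, -7.91804965,  8.75401808]))
[[167.1 177.9  56.1  15.1   4.4 133. ]
 [173.6 186.6  33.2  -0.2   5.  108. ]
 [162.4 186.9  34.3  28.2   4.3 117. ]
 [177.9 178.4  53.1 -11.9   4.3 125. ]
 [182.6 170.1  73.  -24.9   4.3 129. ]]
```

Run:
```python
from h import *
t=cv2.imread('pics/n4.png')
balls(t,145,130,55,75,.05,10)
g=cv2.cvtColor(t,cv2.COLOR_BGR2GRAY)
for y in range(154,194,2): print(y,' '.join(f'{v:3d}' for v in g[y,148:194]))
```

```text
[[168.4 178.1  55.2  12.    5.2 114. ]
 [162.9 188.1  31.1  27.    5.5 114. ]
 [173.6 186.6  33.2  -0.2   5.  108. ]
 [183.4 183.1  40.4 -25.1   6.3 106. ]
 [179.1 178.6  52.3 -15.    5.4 105. ]
 [184.4 170.4  72.1 -29.2   4.6 107. ]
 [160.1 177.9  57.2  32.8   5.2 112. ]
 [152.4 143.4 145.3  48.6   5.8  41. ]
 [181.9 198.4   2.7 -19.4   5.5  20. ]
 [155.9 198.4   6.6  46.    5.   12. ]
 [159.1 163.4  93.7  33.6   4.6 123. ]
 [146.4 191.4  25.6  69.2   4.2  99. ]]
154  45  14  10  15  15  18  32  41  44  44  38  42  43  44  41  42  39  40  42  38  40  42  45  38  42  41  39  42  42  41  44  38  40  39  39  38  42  40  40  39  46  58  11   7  19  11
156  48  18   7  12   9  13  14  37  42  41  34  40  45  39  39  38  38  37  39  38  39  39  41  41  42  41  40  43  40  39  40  42  39  40  39  39  41  40  41  40  43  54  12  12  11  10
158  61  27  11  12  15  16  25  30  48  46  51  49  49  57  56  55  59  55  66  68  68  67  67  75  78  80  78  79  81  88  88  88  90  92  90 101 104 102 100 103  92  55  17  12  11   8
160  69  41  12  13   9  11  71 111 120 119 123 120 123 122 120 122
[... 2428 characters left out ...]
 128 130 129 121 106  88  67  46 106 122 128 132 128 118 108  90  63  44  47  68 107 120 125 132 129 117 105  84  75  67  50  50  12  16
188 109  88  52  19  13  14   9  81  38  37  85 113 126 127 125 116 104  87  63  46  82 112 121 122 118 107  97  77  51  40  71 110 106 104 112 111 107 100  85  65  63  68  60  48  18  10
190 111  86  70  31   4  16   9 108  48  64  44  74  92 103  98  91  79  57  42  51  84 100  97  85  85  78  60  44  43  68  91  90  80  71  63  58  65  60  49  48  62  66  58  54  32   9
192 115  89  71  32  13  14  14  79  59  66  68  68  71  74  85  82  64  67  74  67  55  35  12  11   8   8   4  30  60  61  62  66  73  61  61  62  66  65  70  64  61  38  36  60  52  11
```

All six balls are now inside the scoop: back row at (162/173/183,187), second row at (167/178,178), sixth at (183,170). Next I'll lift, level the roll with the mouth up, and carry to the bowl.

Run:
```python
from h import *
rollplan([(.104,.003,.10,-10,8,6),(.10,.0,.16,-18,0,8),(.07,0,.22,-20,0,5)])
```

```text
from [ 1.044e-01  4.500e-03  4.540e-02 -7.918e+00  8.754e+00]
1 [-0.018, 0.005, -0.037, 0.001, -0.004, -0.001, 1]
2 [-0.018, 0.005, -0.037, 0.001, -0.004, -0.001, 1]
3 [-0.019, 0.005, -0.037, 0.001, -0.004, -0.001, 1]
4 [-0.019, 0.005, -0.036, 0.001, -0.004, -0.001, 1]
5 [-0.019, 0.005, -0.036, 0.001, -0.004, -0.001, 1]
6 [-0.019, 0.005, -0.036, 0.001, -0.004, -0.001, 1]
7 [-0.009, 0.006, -0.024, 0.01, -0.012, -0.005, 1]
8 [-0.009, 0.006, -0.024, 0.01, -0.012, -0.005, 1]
9 [-0.01, 0.005, -0.024, 0.011, -0.012, -0.005, 1]
10 [-0.01, 0.005, -0.023, 0.011, -0.012, -0.005, 1]
11 [-0.011, 0.004, -0.023, 0.011, -0.012, -0.005, 1]
12 [-0.011, 0.004, -0.023, 0.011, -0.012, -0.004, 1]
13 [-0.012, 0.003, -0.022, 0.011, -0.012, -0.004, 1]
14 [-0.012, 0.003, -0.022, 0.011, -0.012, -0.004, 1]
15 [-0.01, -0.0, -0.062, -0.0, -0.005, 0.0, 1]
16 [-0.011, -0.0, -0.062, 0.0, -0.005, 0.0, 1]
17 [-0.011, -0.0, -0.062, 0.0, -0.005, 0.0, 1]
18 [-0.011, -0.0, -0.062, 0.0, -0.005, 0.0, 1]
19 [-0.012, -0.0, -0.062, -0.0, -0.005, 0.0, 1]
```

Request:
{"fn": "send_rows", "kwargs": {
  "steps": [
    [-0.018,0.005,-0.037,0.001,-0.004,-0.001,1],
    [-0.018,0.005,-0.037,0.001,-0.004,-0.001,1],
    [-0.019,0.005,-0.037,0.001,-0.004,-0.001,1],
    [-0.019,0.005,-0.036,0.001,-0.004,-0.001,1],
    [-0.019,0.005,-0.036,0.001,-0.004,-0.001,1],
    [-0.019,0.005,-0.036,0.001,-0.004,-0.001,1],
    [-0.009,0.006,-0.024,0.01,-0.012,-0.005,1],
    [-0.009,0.006,-0.024,0.01,-0.012,-0.005,1],
    [-0.01,0.005,-0.024,0.011,-0.012,-0.005,1],
    [-0.01,0.005,-0.023,0.011,-0.012,-0.005,1],
    [-0.011,0.004,-0.023,0.011,-0.012,-0.005,1],
    [-0.011,0.004,-0.023,0.011,-0.012,-0.004,1]
  ]
}}

```text
time_s: 19.05
ee_pos: [0.52, 0.241, 0.1587]
tcp_rot: [177.5, 36.4, -176.9]
wrist_force: [-1.1, -0.1, -2.0]
finger_gap: 0.017
grip_force: 59.1
```

Request:
{"fn": "send_rows", "kwargs": {
  "steps": [
    [-0.012,0.003,-0.022,0.011,-0.012,-0.004,1],
    [-0.012,0.003,-0.022,0.011,-0.012,-0.004,1],
    [-0.01,0,-0.06,0,-0.005,0,1],
    [-0.011,0,-0.06,0,-0.005,0,1],
    [-0.011,0,-0.06,0,-0.005,0,1],
    [-0.011,0,-0.06,0,-0.005,0,1],
    [-0.012,0,-0.06,0,-0.005,0,1],
    [0,0,0,0,0,0,1]
  ]
}}

```text
time_s: 20.05
ee_pos: [0.4892, 0.2399, 0.223]
tcp_rot: [179.8, 40.6, -176.1]
wrist_force: [0.1, -0.8, -2.1]
finger_gap: 0.017
grip_force: 59.1
```

Run:
```python
from h import *
T=Cam('top');t=T.img();cv2.imwrite('pics/n5.png',t)
print(arm.get_state()['wrist_force'],locnow(),lipnow())
o,q=scoop(*cur());print(T.proj(o))
balls(t,140,130,70,90,.2,13)
```

```text
[-0.37510655  0.53573147 -2.79302795] (array([ 0.07079793, -0.00084688,  0.22023819]), array([  4.00747729, -20.50388609,   0.17368578])) (array([0.63066983, 0.24984051, 0.22023819]), array([  4.00747729, -20.50388609,   0.17368578]))
[[155.52546701 181.59680188]]
[[160.9 186.9  20.2  -8.2   4.7 131. ]
 [155.9 195.6   2.1   3.5   5.2 122. ]
 [166.9 177.9  38.7 -22.2   4.6 131. ]
 [149.1 186.6  22.3  17.3   4.6 113. ]
 [169.1 195.4   0.9 -25.2   5.2 125. ]
 [144.1 196.4   2.   29.2   4.3 125. ]]
```

Run:
```python
from h import *
B=R.from_euler('z',-BY,degrees=True).apply(np.array([.586,.0155,0])-BIN); print(B)
x=B[0]-.025;y=B[1]
rollplan([(x,y,.2,-19,0,14),(x,y,.128,-2,0,9)])
```

```text
[ 0.00908539 -0.23128652  0.        ]
from [ 7.08000e-02 -8.00000e-04  2.20200e-01 -2.05039e+01  1.73700e-01]
1 [0.027, -0.085, -0.016, -0.001, 0.001, -0.002, 1]
2 [0.027, -0.082, -0.016, 0.0, 0.001, -0.0, 1]
3 [0.027, -0.082, -0.016, 0.0, 0.001, -0.0, 1]
4 [0.027, -0.082, -0.016, 0.0, 0.001, -0.0, 1]
5 [0.027, -0.082, -0.016, 0.0, 0.001, -0.0, 1]
6 [0.027, -0.082, -0.015, 0.0, 0.001, -0.0, 1]
7 [0.027, -0.082, -0.015, 0.0, 0.001, -0.0, 1]
8 [0.027, -0.082, -0.015, 0.0, 0.001, -0.0, 1]
9 [0.028, -0.082, -0.015, 0.0, 0.001, -0.0, 1]
10 [0.028, -0.082, -0.015, 0.0, 0.001, -0.0, 1]
11 [0.028, -0.082, -0.015, 0.0, 0.001, -0.0, 1]
12 [0.028, -0.082, -0.015, 0.0, 0.001, -0.0, 1]
13 [0.028, -0.082, -0.015, 0.0, 0.001, -0.0, 1]
14 [0.028, -0.082, -0.015, 0.0, 0.001, -0.0, 1]
15 [0.009, 0.0, 0.014, 0.0, 0.022, -0.0, 1]
16 [0.008, 0.0, 0.015, -0.0, 0.022, -0.0, 1]
17 [0.007, 0.0, 0.015, 0.0, 0.022, -0.0, 1]
18 [0.006, 0.0, 0.016, -0.0, 0.022, -0.0, 1]
19 [0.005, 0.0, 0.017, -0.0, 0.022, -0.0, 1]
20 [0.004, 0.0, 0.017, -0.0, 0.022, -0.0, 1]
21 [0.003, 0.0, 0.018, -0.0, 0.022, -0.0, 1]
22 [0.002, 0.0, 0.019, -0.0, 0.022, -0.0, 1]
23 [0.0, 0.0, 0.019, -0.0, 0.022, -0.0, 1]
```

Request:
{"fn": "send_rows", "kwargs": {
  "steps": [
    [0.014,-0.042,-0.008,0,0,-0.001,1],
    [0.027,-0.082,-0.016,0,0.001,-0.001,1],
    [0.027,-0.082,-0.016,0,0.001,0,1],
    [0.027,-0.082,-0.016,0,0.001,0,1],
    [0.027,-0.082,-0.016,0,0.001,0,1],
    [0.027,-0.082,-0.015,0,0.001,0,1],
    [0.027,-0.082,-0.015,0,0.001,0,1],
    [0.027,-0.082,-0.015,0,0.001,0,1],
    [0.028,-0.082,-0.015,0,0.001,0,1],
    [0.028,-0.082,-0.015,0,0.001,0,1],
    [0.028,-0.082,-0.015,0,0.001,0,1],
    [0.028,-0.082,-0.015,0,0.001,0,1]
  ]
}}

```text
time_s: 21.6
ee_pos: [0.4306, 0.0453, 0.207]
tcp_rot: [-179.9, 39.4, -175.8]
wrist_force: [-0.4, -0.2, -3.4]
finger_gap: 0.017
grip_force: 59.0
```

Request:
{"fn": "send_rows", "kwargs": {
  "steps": [
    [0.028,-0.082,-0.015,0,0.001,0,1],
    [0.028,-0.082,-0.015,0,0.001,0,1],
    [0.014,-0.042,-0.008,0,0.001,0,1],
    [0,0,0,0,0,0,1]
  ]
}}

```text
time_s: 22.1
ee_pos: [0.4185, 0.003, 0.2043]
tcp_rot: [-179.9, 39.2, -175.9]
wrist_force: [-1.2, 0.4, -2.5]
finger_gap: 0.0169
grip_force: 59.1
```

Run:
```python
from h import *
T=Cam('top');t=T.img();cv2.imwrite('pics/n6.png',t);S=Cam('scene');s=S.img();cv2.imwrite('pics/n6s.png',s)
print(arm.get_state()['wrist_force'],lipnow(),T.proj(lipnow()[0]))
balls(t,235,140,70,90,.2,13)
x,y=.0091-.025,-.2313
rollplan([(x,y,.145,-8,0,7),(x,y,.126,-1,0,4)])
```

```text
[-0.07195225 -0.28160896 -2.23757924] (array([0.56023416, 0.01405766, 0.19916228]), array([ 4.17431197e+00, -1.91548493e+01,  2.61733565e-04])) [[264.62301449 197.82549207]]
[[ 273.6  222.1  -69.2 -244.9    4.3  127. ]
 [ 260.9  222.4  -68.2 -217.9    4.9  128. ]
 [ 280.6  214.4  -53.7 -260.7    5.   123. ]
 [ 241.4  212.9  -45.6 -177.7    5.5  128. ]]
from [-1.67000e-02 -2.30800e-01  1.99200e-01 -1.91548e+01  3.00000e-04]
1 [0.011, -0.001, 0.016, -0.0, 0.019, -0.0, 1]
2 [0.01, -0.0, 0.016, 0.0, 0.019, -0.0, 1]
3 [0.009, -0.0, 0.017, 0.0, 0.019, -0.0, 1]
4 [0.008, -0.0, 0.018, 0.0, 0.019, -0.0, 1]
5 [0.007, -0.0, 0.018, 0.0, 0.019, -0.0, 1]
6 [0.006, -0.0, 0.019, 0.0, 0.019, -0.0, 1]
7 [0.005, -0.0, 0.019, 0.0, 0.019, -0.0, 1]
8 [-0.003, 0.0, 0.005, -0.0, 0.02, -0.0, 1]
9 [-0.004, 0.0, 0.005, -0.0, 0.02, -0.0, 1]
10 [-0.005, 0.0, 0.006, -0.0, 0.02, -0.0, 1]
11 [-0.005, 0.0, 0.006, -0.0, 0.02, -0.0, 1]
```

Request:
{"fn": "send_rows", "kwargs": {
  "steps": [
    [0.011,-0.001,0.016,0,0.019,0,1],
    [0.01,0,0.016,0,0.019,0,1],
    [0.009,0,0.017,0,0.019,0,1],
    [0.008,0,0.018,0,0.019,0,1],
    [0.007,0,0.018,0,0.019,0,1],
    [0.006,0,0.019,0,0.019,0,1],
    [0.005,0,0.019,0,0.019,0,1],
    [-0.003,0,0.005,0,0.02,0,1],
    [-0.004,0,0.005,0,0.02,0,1],
    [0,0,0,0,0,0,1]
  ]
}}

```text
time_s: 23.45
ee_pos: [0.4272, 0.0041, 0.1779]
tcp_rot: [-179.9, 24.5, -175.8]
wrist_force: [-0.4, -1.1, -3.4]
finger_gap: 0.0166
grip_force: 59.0
```

Run:
```python
from h import *
T=Cam('top');t=T.img();cv2.imwrite('pics/n7.png',t);S=Cam('scene');s=S.img()
print(arm.get_state()['wrist_force'],lipnow())
crop(t,225,140,90,110,4,'/tmp/a.png',2);crop(s,240,140,90,110,4,'/tmp/b.png',1.5)
im=np.zeros((440,720,3),np.uint8);im[:,:360]=cv2.imread('/tmp/a.png');im[:,360:]=cv2.imread('/tmp/b.png');cv2.imwrite('pics/pour.png',im)
x,y=.0091-.025,-.2313
rollplan([(x,y,.122,3,0,3),(x,y,.115,20,0,10),(x,y,.115,32,0,6)])
```

```text
[ 0.20835362  0.49162537 -2.93772298] (array([0.56150989, 0.01406221, 0.13581521]), array([ 4.1692748 , -4.36080579,  0.02351142]))
from [-0.0154 -0.2309  0.1358 -4.3608  0.0235]
1 [-0.01, -0.001, -0.002, -0.0, 0.029, -0.0, 1]
2 [-0.011, -0.001, -0.001, 0.0, 0.029, -0.0, 1]
3 [-0.012, -0.001, -0.001, 0.0, 0.029, -0.0, 1]
4 [-0.013, -0.0, -0.012, -0.0, 0.02, -0.0, 1]
5 [-0.013, -0.0, -0.012, -0.0, 0.02, -0.0, 1]
6 [-0.013, -0.0, -0.012, -0.0, 0.02, -0.0, 1]
7 [-0.013, -0.0, -0.012, -0.0, 0.02, -0.0, 1]
8 [-0.014, -0.0, -0.012, -0.0, 0.02, -0.0, 1]
9 [-0.014, -0.0, -0.012, -0.0, 0.02, -0.0, 1]
10 [-0.014, -0.0, -0.012, -0.0, 0.02, -0.0, 1]
11 [-0.014, -0.0, -0.012, -0.0, 0.02, -0.0, 1]
12 [-0.014, -0.0, -0.012, -0.0, 0.02, -0.0, 1]
13 [-0.014, -0.0, -0.012, -0.0, 0.02, -0.0, 1]
14 [-0.017, -0.0, -0.018, -0.0, 0.023, -0.0, 1]
15 [-0.017, -0.0, -0.018, -0.0, 0.023, -0.0, 1]
16 [-0.017, -0.0, -0.018, -0.0, 0.023, -0.0, 1]
17 [-0.017, -0.0, -0.018, -0.0, 0.023, -0.0, 1]
18 [-0.017, -0.0, -0.018, -0.0, 0.023, -0.0, 1]
19 [-0.017, -0.0, -0.018, -0.0, 0.023, -0.0, 1]
```

View pics/pour.png

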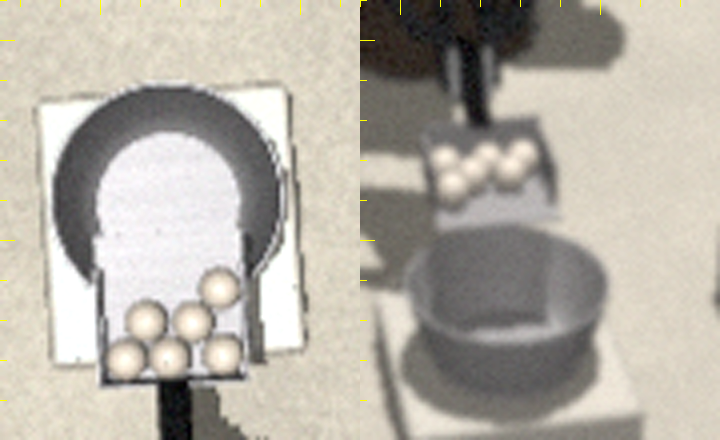

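The picture shows all six balls in the scoop and the mouth well inside the bowl ring (lip at crop y≈235, bowl centre ≈(168,197)). Pouring slowly.

Request:
{"fn": "send_rows", "kwargs": {
  "steps": [
    [-0.01,-0.001,-0.002,0,0.029,0,1],
    [-0.011,-0.001,-0.001,0,0.029,0,1],
    [-0.012,-0.001,-0.001,0,0.029,0,1],
    [-0.013,0,-0.012,0,0.02,0,1],
    [-0.013,0,-0.012,0,0.02,0,1],
    [-0.013,0,-0.012,0,0.02,0,1],
    [-0.013,0,-0.012,0,0.02,0,1],
    [-0.014,0,-0.012,0,0.02,0,1],
    [-0.014,0,-0.012,0,0.02,0,1],
    [-0.014,0,-0.012,0,0.02,0,1],
    [-0.014,0,-0.012,0,0.02,0,1],
    [-0.014,0,-0.012,0,0.02,0,1]
  ]
}}

```text
time_s: 25.05
ee_pos: [0.4525, 0.0055, 0.2061]
tcp_rot: [-180.0, 1.4, -175.9]
wrist_force: [0.6, -0.4, -0.4]
finger_gap: 0.0169
grip_force: 59.1
```

Request:
{"fn": "send_rows", "kwargs": {
  "steps": [
    [-0.014,0,-0.012,0,0.02,0,1],
    [-0.017,0,-0.018,0,0.023,0,1],
    [-0.017,0,-0.018,0,0.023,0,1],
    [-0.017,0,-0.018,0,0.023,0,1],
    [-0.017,0,-0.018,0,0.023,0,1],
    [-0.017,0,-0.018,0,0.023,0,1],
    [-0.017,0,-0.018,0,0.023,0,1],
    [0,0,0,0,0,0,1],
    [0,0,0,0,0,0,1]
  ]
}}

```text
time_s: 26.18
ee_pos: [0.4768, 0.0073, 0.2277]
tcp_rot: [-180.0, -12.1, -175.9]
wrist_force: [0.0, -0.0, -1.4]
finger_gap: 0.0166
grip_force: 59.1
```

Run:
```python
from h import *
T=Cam('top');t=T.img();cv2.imwrite('pics/n8.png',t)
print(arm.get_state()['wrist_force'],lipnow())
balls(t,235,145,70,80,.07,13)
x,y=.0091-.025,-.2313
h=(G_p[0],G_p[1],.27)
p,r=cur()
plan([((p[0]-.02,p[1],.30),r,4),(h,G_R,12)],1)
```

```text
[-0.25144544  0.45787783 -0.2068996 ] (array([0.5606281 , 0.01345201, 0.11360346]), array([ 4.14704669, 32.19761665,  0.03368775]))
1 [0.043, 0.002, -0.083, 0.0, 0.0, 0.0, 1]
2 [0.043, 0.002, -0.083, 0.0, 0.0, 0.0, 1]
3 [0.043, 0.002, -0.083, 0.0, 0.0, 0.0, 1]
4 [0.043, 0.002, -0.083, 0.0, 0.0, 0.0, 1]
5 [-0.019, -0.114, 0.009, 0.001, -0.012, -0.005, 1]
6 [-0.018, -0.114, 0.009, 0.001, -0.012, -0.005, 1]
7 [-0.017, -0.114, 0.01, 0.001, -0.012, -0.005, 1]
8 [-0.016, -0.114, 0.01, 0.001, -0.012, -0.005, 1]
9 [-0.015, -0.114, 0.01, 0.001, -0.012, -0.005, 1]
10 [-0.014, -0.114, 0.011, 0.001, -0.012, -0.005, 1]
11 [-0.013, -0.114, 0.011, 0.001, -0.012, -0.005, 1]
12 [-0.012, -0.114, 0.011, 0.001, -0.012, -0.005, 1]
13 [-0.011, -0.114, 0.012, 0.001, -0.012, -0.005, 1]
14 [-0.01, -0.114, 0.012, 0.001, -0.012, -0.005, 1]
15 [-0.009, -0.114, 0.012, 0.001, -0.012, -0.005, 1]
16 [-0.008, -0.114, 0.012, 0.001, -0.012, -0.005, 1]
```

Request:
{"fn": "send_rows", "kwargs": {
  "steps": [
    [0.043,0.002,-0.083,0,0,0,1],
    [0.043,0.002,-0.083,0,0,0,1],
    [0.043,0.002,-0.083,0,0,0,1],
    [0.043,0.002,-0.083,0,0,0,1],
    [-0.019,-0.114,0.009,0.001,-0.012,-0.005,1],
    [-0.018,-0.114,0.009,0.001,-0.012,-0.005,1],
    [-0.017,-0.114,0.01,0.001,-0.012,-0.005,1],
    [-0.016,-0.114,0.01,0.001,-0.012,-0.005,1],
    [-0.015,-0.114,0.01,0.001,-0.012,-0.005,1],
    [-0.014,-0.114,0.011,0.001,-0.012,-0.005,1],
    [-0.013,-0.114,0.011,0.001,-0.012,-0.005,1],
    [-0.012,-0.114,0.011,0.001,-0.012,-0.005,1]
  ]
}}

```text
time_s: 27.72
ee_pos: [0.4973, -0.1726, 0.2816]
tcp_rot: [-179.7, -3.8, -172.4]
wrist_force: [0.6, -0.1, -1.3]
finger_gap: 0.0167
grip_force: 59.2
```

Request:
{"fn": "send_rows", "kwargs": {
  "steps": [
    [-0.011,-0.114,0.012,0.001,-0.012,-0.005,1],
    [-0.01,-0.114,0.012,0.001,-0.012,-0.005,1],
    [-0.009,-0.114,0.012,0.001,-0.012,-0.005,1],
    [-0.008,-0.114,0.012,0.001,-0.012,-0.005,1],
    [0,0,0,0,0,0,1],
    [0,0,0,0,0,0,1]
  ]
}}

```text
time_s: 28.48
ee_pos: [0.5173, -0.2606, 0.2717]
tcp_rot: [-179.5, 0.3, -170.6]
wrist_force: [0.1, 0.2, 0.1]
finger_gap: 0.0168
grip_force: 59.2
```

Run:
```python
from h import *
T=Cam('top');t=T.img();cv2.imwrite('pics/n9.png',t)
s=arm.get_state();print(s['wrist_force'],s['finger_gap'],cur()[0],s['tcp_rot'])
print('bowl');balls(t,235,150,70,75,.066,12)
g=cv2.cvtColor(t,cv2.COLOR_BGR2GRAY)
for y in range(166,216,3): print(y,' '.join(f'{v:3d}' for v in g[y,244:294]))
# scoop holding check vs model: floor centre colour and lip corners
o,q=scoop(*cur());print(T.proj(o+q.apply(np.array([[42,42,0],[42,-42,0],[-42,0,40]])/1e3)))
plan([(G_p+[0,0,.012],G_R,7),(G_p,G_R,6)],1)
```

```text
[ 0.14372829  0.45047248 -1.36787772] 0.01690928105794239 [ 0.51740445 -0.26039047  0.27164894] [-179.49135512    0.26802278 -170.61463961]
bowl
[[ 262.9  200.1  -14.5 -220.8    5.2  140. ]
 [ 255.6  181.6   31.7 -205.8    5.2  134. ]
 [ 272.9  181.9   28.5 -247.7    5.2  132. ]
 [ 267.6  190.4    8.6 -233.7    5.   145. ]
 [ 276.4  198.9  -13.4 -253.8    4.4  139. ]
 [ 263.9  177.9   39.6 -226.4    5.2  129. ]]
166 145 142 142 135 134 104  84  49  46  48  46  48  46  49  49  47  50  50  51  51  53  52  51  52  53  55  51  53  52  51  51  55  52  49  51  54  49  43  68  89 124 138 141 144 142 143 141 144 145 145
169 136 127  95  54  40  47  45  42  47  49  47  51  50  50  56  55  59  56  59  57  57  61  58  61  61  63  58  61  57  56  58  54  57  53  54  54  53  50  53  53  52  47  83 116 131 141 144 145 143 145
172  61  44  46  48  46  49  43  51  50  52  55  57  59  61  68  67  65  69  73  72  73  72  76  77  72  75  70  73  73  72  67  68  67  62  58  60  56  55  56  55  56  53  51  49  53  89 110 140 142 140
175  46  46  49  47  46  49  49  54  57  60  65  69  71  78 107 116 101 
[... 2730 characters left out ...]
1  87  97 119 140 144 143 143 144 143 143 144 144 143
[[364.2401263  174.29810613]
 [401.74191277 168.71253573]
 [395.80870983 199.54539234]]
1 [0.001, -0.0, 0.071, -0.001, 0.0, 0.001, 1]
2 [0.001, -0.0, 0.071, -0.001, 0.0, 0.001, 1]
3 [0.001, -0.0, 0.071, -0.001, 0.0, 0.001, 1]
4 [0.001, -0.0, 0.071, -0.001, 0.0, 0.001, 1]
5 [0.001, -0.0, 0.071, -0.001, 0.0, 0.001, 1]
6 [0.001, -0.0, 0.071, -0.001, 0.0, 0.001, 1]
7 [0.001, -0.001, 0.071, -0.001, 0.0, 0.001, 1]
8 [0.0, 0.0, 0.01, 0.0, 0.0, -0.0, 1]
9 [0.0, 0.0, 0.01, -0.0, 0.0, -0.0, 1]
10 [0.0, 0.0, 0.01, -0.0, -0.0, 0.0, 1]
11 [0.0, 0.0, 0.01, -0.0, 0.0, -0.0, 1]
12 [0.0, 0.0, 0.01, 0.0, 0.0, 0.0, 1]
13 [0.0, 0.0, 0.01, -0.0, 0.0, -0.0, 1]
```

All six balls are in the bowl. Now I'll return the scoop.

Request:
{"fn": "send_rows", "kwargs": {
  "steps": [
    [0.001,0,0.071,-0.001,0,0.001,1],
    [0.001,0,0.071,-0.001,0,0.001,1],
    [0.001,0,0.071,-0.001,0,0.001,1],
    [0.001,0,0.071,-0.001,0,0.001,1],
    [0.001,0,0.071,-0.001,0,0.001,1],
    [0.001,0,0.071,-0.001,0,0.001,1],
    [0.001,-0.001,0.065,-0.001,0,0.001,1],
    [0,0,0,0,0,0,1],
    [0,0,0,0,0,0,1]
  ]
}}

```text
time_s: 29.65
ee_pos: [0.5171, -0.2622, 0.1734]
tcp_rot: [180.0, 0.3, -171.2]
wrist_force: [0.6, -0.0, -0.4]
finger_gap: 0.0166
grip_force: 59.2
```

Run:
```python
from h import *
arm.read_camera('top');s=arm.get_state();print(s['wrist_force'],cur()[0],s['tcp_rot'])
plan([(G_p+[0,0,.001],G_R,5)],1)
```

```text
[ 0.10646397  0.11149114 -1.14806824] [ 0.51728527 -0.26229624  0.17370007] [ 179.98555964    0.34070052 -171.23746538]
1 [0.001, 0.001, 0.012, 0.0, 0.001, -0.0, 1]
2 [0.001, 0.001, 0.012, 0.0, 0.001, -0.0, 1]
3 [0.001, 0.001, 0.012, 0.0, 0.001, -0.0, 1]
4 [0.001, 0.001, 0.012, 0.0, 0.001, -0.0, 1]
5 [0.001, 0.001, 0.012, 0.0, 0.001, -0.0, 1]
```

Request:
{"fn": "send_rows", "kwargs": {
  "steps": [
    [0.001,0.001,0.012,0,0.001,0,1],
    [0.001,0.001,0.012,0,0.001,0,1],
    [0.001,0.001,0.012,0,0.001,0,1],
    [0.001,0.001,0.012,0,0.001,0,1],
    [0.001,0.001,0.01,0,0.001,0,1],
    [0,0,0,0,0,0,1],
    [0,0,0,0,0,0,1]
  ]
}}

```text
time_s: 30.58
ee_pos: [0.5158, -0.2611, 0.1615]
tcp_rot: [179.9, -0.1, -171.2]
wrist_force: [-0.1, 0.5, -0.1]
finger_gap: 0.017
grip_force: 59.2
```

Request:
{"fn": "send_rows", "kwargs": {
  "steps": [
    [-0.002,0,0.004,0,0,0,1],
    [0,0,0.002,0,0,0,1],
    [0,0,0,0,0,0,1]
  ]
}}

```text
time_s: 30.95
ee_pos: [0.5163, -0.2612, 0.1606]
tcp_rot: [180.0, -0.1, -171.2]
wrist_force: [0.1, 0.7, 1.7]
finger_gap: 0.0167
grip_force: 59.5
```

Run:
```python
from h import *
T=Cam('top');S=Cam('scene');a=T.img();b=S.img();s=arm.get_state();print(s['wrist_force'],cur()[0],s['tcp_rot'])
t0=cv2.imread('pics/top0.png');s0=cv2.imread('pics/scene0.png')
# shift of the scoop mouth/front region against the first pictures
for n,i,j,(x,y,w,h) in(('top',t0,a,(352,170,40,18)),('scene',s0,b,(155,205,42,38))):
    f=lambda m:cv2.cvtColor(m[y:y+h,x:x+w],cv2.COLOR_BGR2GRAY).astype(np.float32)
    print(n,cv2.phaseCorrelate(f(i),f(j),cv2.createHanningWindow((w,h),cv2.CV_32F)),np.abs(f(i)-f(j)).mean())
```

```text
[-0.09481695  0.48531648  2.68206882] [ 0.51634925 -0.26120354  0.16061558] [ 1.79963746e+02 -1.10553356e-01 -1.71235789e+02]
top ((-0.35510372243801314, -0.2450467863198078), 0.8400258898735047) 16.727777
scene ((0.1703445109567383, 0.6563385995594224), 0.15272121694352891) 20.431078
```

The scoop is resting on the plate, within half a pixel of its original place. Releasing and retreating.

Request:
{"fn": "send_rows", "kwargs": {
  "steps": [
    [0,0,0,0,0,0,0.7],
    [0,0,0,0,0,0,0.4],
    [0,0,0,0,0,0,0],
    [0,0,0,0,0,0,0],
    [0,0,0,0,0,0,0],
    [0,0,0,0,0,0,0],
    [0,0,-0.05,0,0,0,0],
    [0,0,-0.1,0,0,0,0],
    [0,0,-0.2,0,0,0,0],
    [0,0,-0.2,0,0,0,0]
  ]
}}

```text
time_s: 32.3
ee_pos: [0.5163, -0.2611, 0.2718]
tcp_rot: [179.9, -0.1, -171.2]
wrist_force: [-0.1, -0.1, -0.0]
finger_gap: 0.0855
grip_force: 0.0
```

Request:
{"fn": "send_rows", "kwargs": {
  "steps": [
    [0.2,0,-0.15,0,0,0,0],
    [0.2,0,0,0,0,0,0],
    [0.2,0,0,0,0,0,0],
    [0,0,0,0,0,0,0],
    [0,0,0,0,0,0,0]
  ]
}}

```text
time_s: 32.92
ee_pos: [0.3984, -0.2797, 0.3014]
tcp_rot: [-180.0, -0.1, -171.3]
wrist_force: [-0.4, -0.8, 0.1]
finger_gap: 0.0856
grip_force: 0.0
```

Run:
```python
from h import *
T=Cam('top');S=Cam('scene');a=T.img();b=S.img();s=arm.get_state();print(s['time_s'],s['wrist_force'],s['finger_gap'],cur()[0])
t0=cv2.imread('pics/top0.png');s0=cv2.imread('pics/scene0.png')
for n,i,j,(x,y,w,h) in(('top front',t0,a,(350,168,45,24)),('top all',t0,a,(348,165,60,75)),('scene',s0,b,(152,200,48,45)),('scene handle',s0,b,(155,165,30,40)),('jar',t0,a,(425,215,40,30)),('model',t0,a,(90,205,40,35))):
    f=lambda m:cv2.cvtColor(m[y:y+h,x:x+w],cv2.COLOR_BGR2GRAY).astype(np.float32)
    d=np.abs(f(i)-f(j));print(n,np.round(cv2.phaseCorrelate(f(i),f(j),cv2.createHanningWindow((w,h),cv2.CV_32F))[0],2),d.mean(),(d>25).sum())
print('bowl');balls(a,235,150,70,75,.066,12)
```

```text
33.025 [ 0.1613369  -1.14376452 -0.52099895] 0.08508190730415277 [ 0.39879847 -0.27950766  0.3009712 ]
top front [ 0.15 -0.19] 8.368519 36
top all [-0.69  0.45] 9.653111 270
scene [0.7  0.78] 11.750463 297
scene handle [ 0.55 -0.06] 15.28 246
jar [-0.1  -0.03] 7.943333 0
model [-0.05 -0.06] 8.124286 0
bowl
[[ 262.9  200.4  -15.1 -220.8    5.2  127. ]
 [ 267.9  189.9    9.7 -234.4    5.4  125. ]
 [ 254.6  182.1   30.6 -203.2    4.3  116. ]
 [ 273.6  181.4   29.6 -249.6    4.4  119. ]
 [ 277.4  197.4   -9.9 -256.4    4.2  116. ]
 [ 262.9  178.1   39.2 -223.9    4.8  111. ]
 [ 293.9  209.6  -42.1 -294.7    5.8  131. ]
 [ 256.6  196.9   -5.7 -206.1    6.1  125. ]]
```

Run:
```python
from h import *
a=Cam('top').img();b=Cam('scene').img();t0=cv2.imread('pics/top0.png');s0=cv2.imread('pics/scene0.png')
def hd(im,x,y,w,h,th):
    m=((im[y:y+h,x:x+w].max(2)<th)*255).astype(np.uint8); n,l,st,c=cv2.connectedComponentsWithStats(m); k=1+st[1:,4].argmax(); return st[k],c[k].round(2)
for i in(s0,b): print('scene handle',hd(i,160,165,25,38,40))
for i in(t0,a): print('top handle',hd(i,383,216,20,25,26))
def br(im,x,y,w,h,th):
    m=((im[y:y+h,x:x+w].min(2)>th)*255).astype(np.uint8); n,l,st,c=cv2.connectedComponentsWithStats(m); k=1+st[1:,4].argmax(); return st[k],c[k].round(2)
for y in(214,222,230): print(y,s0[y,155:200,1],b[y,155:200,1])
```

```text
scene handle (array([  8,   8,   7,  30, 109], dtype=int32), array([11.02, 22.72]))
scene handle (array([  8,   8,   8,  30, 116], dtype=int32), array([11.97, 23.42]))
top handle (array([  0,   0,  16,  22, 180], dtype=int32), array([ 8.3 , 10.26]))
top handle (array([  0,   0,  15,  22, 179], dtype=int32), array([ 7.69, 10.58]))
214 [140 141 142 131 114  88  73  69  66  67  69  68  69  69  69  72  69  74
  76  83  85  83  80  79  84  84  95 106 111 108 113 119 125 122 107 108
 119 134 141 140 139 140 140 138 143] [ 74  72  72  83  93  95  85  73  70  71  71  67  70  73  71  72  69  73
  73  81  82  80  85  81  85  81  83  92 105 107 111 113 121 131 134 123
 120 128 139 146 144 141 140 145 144]
222 [145 144 144 144 141 141 141 139 142 143 143 142 144 144 142 143 144 143
 143 144 145 143 145 142 142 144 140 141 144 143 145 146 143 141 127 111
  92  97 116 134 141 137 140 138 140] [ 75  73  74  69  82 107 133 142 147 143 146 145 145 145 147 144 149 147
 147 146 143 143 145 146 146 148 145 147 146 147 147 147 147 145 148 144
 126 102  98 121 136 141 142 141 140]
230 [147 145 147 148 141 131 125 133 140 144 146 146 144 145 145 143 143 144
 144 147 146 143 143 144 145 147 147 149 147 146 150 150 149 150 146 143
 128 111 118 133 142 145 140 137 138] [147 143 139 138 141 138 129 122 134 144 146 149 147 144 146 150 148 149
 147 149 146 147 147 148 147 149 151 146 150 149 148 148 150 150 148 150
 147 134 113 120 137 144 143 141 141]
```

The scoop lies flat within about 2 mm of where it started, all six balls are in the bowl, and the jar and model haven't moved. Handing in.

```bash
python3 -c "
from rig import arm
print(arm.finish_job())"
```

```text
the job is handed in; nothing more can be done
None
```

I tipped all six balls into the weighing bowl, put the empty scoop back flat on its rest within about 2 mm of where it was, and handed the job in at about 33 s with the jar and model unmoved.

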